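Turn over a loaded memory-module flip frame with its sprung crank

ROBOT

A 7-joint arm with a two-finger parallel gripper is mounted at the origin on the work surface. World frame = base frame: x ahead of the robot, y to its left, z up, the work surface at z = 0. Lengths are in m, angles in rad, forces in N, time in s.
With the tool pointing down it reaches from about 0.425 to 0.875 m from the base axis. Payload 4.7 kg.
Tool frame: the origin (TCP) lies midway between the tips of the shut fingers; the grasp point (between the pads) lies 19 mm behind it (robot.grip_point_offset is the distance from the TCP to the grasp point, in m); z points along the fingers, y is the line along which they close (so a half turn about z gives the same grasp; the last joint's range is limited). The gripper opens to 87 mm and grips with 3 to 60 N. Pads are 19 mm wide; open, the fingers measure 117 mm over their backs; the gripper's body (75 mm by 190 mm) begins 51 mm behind the grasp point.
Start: joints at [-1.155, 0.321, -0.07, 1.45, 0.023, 1.371, -0.057], TCP at [0.254, 0.598, 0.191] pointing down, gripper open.
Joint ranges: [-2.86, 2.86], [-0.3, 2.09], [-1.38, 1.24], [0.06, 2.45], [-1.56, 4.7], [0.09, 2.05], [-2.69, 2.69]. Speed limits (rad/s): [2.57, 2.57, 3.14, 3.14, 3.14, 3.14, 3.14].

INTERFACE

Orientations are given as [roll, pitch, yaw] about the fixed x, y, z axes, in that order (R = Rz(yaw) Ry(pitch) Rx(roll)).
In Python, from workcell import robot gives the robot as it stands. The module is installed in compiled form; this text tells all that it offers.
- The arm moves only by the tool play_rows, never from a script. Its argument "moves" is a list that holds one entry, the list of rows, each a list of 7 numbers: the shift along the world's x, y, z in cm, then the turn, a rotation vector about the world's x, y, z in rad, then the finger opening in cm, from 0 to 8.7. In form: [[[tx, ty, tz, ax, ay, az, claw], ...]]. A call has 1 to 20 rows; each row shifts and turns the commanded pose from where the row before left it; what a row does not reach is not made up. A row lasts 1/12 s, in which the tool goes at most 41.7 mm and 7.16 degrees, less where a joint would pass 70% of its speed; a pose out of reach is approached as far as the arm can. A call with a gripper value outside its range is refused whole. The fingers move at their own pace and stop on an object; "force" is the grip in N (left out, the last holds). Time passes only in rows, so rows that do not move let the fingers close. It gives the time, the measured TCP pose, the force, the opening and the grip force at its end, in the units of the state.
- robot.get_state(): the state, without advancing time (a new reading comes with each control period).
- robot.camera(name): name is "scene" or "top" or "wrist"; returns a dict with "pixels" (420x560x3 uint8, red, green, blue), "fx", "fy", "cx", "cy" (pixels), "extrinsics" (4x4, takes a point from camera to world coordinates); the wrist camera has in their place "T_tool_cam" (4x4, takes a point from camera to tool coordinates, whose origin is the TCP and whose axes are the flange's). Camera axes: x right, y down, z forward; pixel columns grow to the right and rows downward; lengths in m; the calibration is good to about 2 mm. A picture is of the moment at which its call begins: read the wrist's pose just before it. There is no depth.
- robot.close_job(): hands the job in; it is judged then, once.
The state is a dict: "t": time; "joint_pos": joint angles; "joint_vel": joint speeds; "tau": joint torques, N m; "ee_pos": TCP position; "tcp_rot": TCP orientation; "force": force on the tool from outside, world axes, zero at the start; "ft_torque": the same for the moment, N m; "opening": finger opening in m; "grasp_force": force on a finger pad.
Only numpy, scipy, OpenCV 4.12 (cv2) and the standard library are available. Lean on these libraries where they do the work, as an engineer would, in place of code of your own. Each camera call takes 0.05 s, during which the arm holds its last target. There are 200 camera calls.

TASK

Turn the loaded flip frame over from its left buffers to its right buffers, working it only by the yellow grip of the sprung crank. On the way stop it upright and keep it upright for at least three seconds so both faces can be read, then lay it down softly on the right buffers without ever slamming it against either side, and let go of the crank. Do not touch the frame or the modules, and leave the other things on the bench where they are.

Things in the scene. Friction and masses are not known exactly. Their poses are not given: they have to be found in the camera images.
- stand: Fixed turn-over stand, placed anew each time: grey base plate 360 x 420 x 12 mm, two bearing posts with a level shaft 170 mm above the bench, four buffer posts 250 mm high, 184 mm left and right of the shaft. Origin on the bench below the shaft; x along the shaft away from the robot (within 0.3 rad), y left, z up. Front bearing post at x -96 to -74 mm, frame at x -62 to +202 mm.
- pivot (a point): Point on the shaft axis, 170 mm above the bench, 170 mm in front of the stand's origin (stand x = -170 mm): the centre of the circle on which the middle of the crank's grip moves (radius 150 mm).
- frame (a joint): Flip frame about the shaft, rad: 0 = leaning 1.1 left (stand +y) on the buffers (start), 1.1 = upright, 2.2 = leaning 1.1 right on the buffers; stops at 0 and 2.2. Top-heavy: with a = value - 1.1, gravity turns it away from upright with 0.50 N m x sin(a); inertia 0.107 kg m2 about the shaft (nominal; hidden mass scales both by 0.85 to 1.2). Damping 0.015 N m s/rad, dry friction 0.003 N m.
- crank (a joint): Crank angle relative to the frame, rad, same sense (+ to the right); 0 = parallel, relaxed. Crank's lean from vertical = frame - 1.1 + crank. A hub spring turns the frame with 0.33 N m/rad x this value (+ 0.005 N m s/rad damping); stops at +-1.9. Softer than the frame is top-heavy: with the crank still, the frame falls off upright (time constant 0.7 s). Lifting off a buffer takes 1.15 to 1.65 rad.
- crank_grip (a point): Middle of the yellow round grip, 26 mm thick, 80 mm long, parallel to the shaft, 150 mm from it; black end disc 32 mm wide 36 to 42 mm nearer the robot; steel crank bar 47 mm behind. It spins freely on its pin: hold it from above, fingers closing along the stand's y, while the crank swings. Height 170 + 150 x cos(lean) mm: 238 at the start, 320 upright. Balanced.
- module_box: Bystander: clear plastic module box with white lid, 155 x 205 x 57 mm, loose; origin under its centre. Leave alone.
- scanner: Bystander: red and black hand scanner lying on the bench, 230 x 75 x 36 mm, loose; origin under its red head. Leave alone.
- pen_cup: Bystander: blue cup, 72 mm in diameter, 85 mm high, loose; origin under its centre. Leave alone.
- frame_top (a point): Middle of the upper edge of the flip frame's panel, 250 mm from the shaft. The frame (5.2 kg): grey panel 240 x 190 x 22 mm with green memory modules on both faces, between orange cheeks, and a dark steel counterweight reaching 145 mm below the shaft. The robot must not touch any of it.

How it is judged:
By the outcome, as a careful person would: the job done as asked, in the order asked, and still so for the second after the job is handed in, with the robot touching nothing.
It also fails if it takes over 62 s, if anything falls off the work surface, if the arm or the gripper's body presses on something with over 40 N, if the wrist force passes 120 N, or if a joint passes its speed limit or range.

## Working session

There is one attempt and no reset: what is moved stays moved. The work goes in short steps, Python scripts to look and compute and a tool call to move; the robot and the scene stay as the last step left them, time stands still between calls to the robot, and variables do not carry over. Pictures are saved under pics/ and viewed, at most 10 in all, crops included, and the job is handed in when it is done.

Besides the shell and the picture viewer there is one more tool, called after "Call:" by a JSON object that holds its "api" and its "payload". play_rows: Moves the arm, as the interface text tells. Its arguments: {"type":"object","properties":{"moves":{"type":"array","items":{"type":"array","items":{"type":"array","items":{"type":"number"}}}},"force":{"type":"number"}},"required":["moves"]}

```bash
mkdir -p pics; cat > h.py <<'E'
from workcell import robot
import numpy as np, cv2
def snap(n,f):
    c=robot.camera(n); cv2.imwrite('pics/'+f,c['pixels'][:,:,::-1]); return c
def ray(c,u,v):
    T=np.array(c['extrinsics']); d=T[:3,:3]@np.array([(u-c['cx'])/c['fx'],(v-c['cy'])/c['fy'],1]); return T[:3,3],d/np.linalg.norm(d)
def proj(c,p):
    T=np.array(c['extrinsics']); q=T[:3,:3].T@(np.array(p)-T[:3,3]); return q[0]/q[2]*c['fx']+c['cx'],q[1]/q[2]*c['fy']+c['cy']
def tri(r1,r2):
    (a,d),(b,e)=r1,r2; s=np.linalg.lstsq(np.c_[d,-e],b-a,rcond=None)[0]; p,q=a+s[0]*d,b+s[1]*e; return (p+q)/2,np.linalg.norm(p-q)
E
python3 - <<'E'
from h import *
import pickle
s=robot.get_state();print(s)
a=snap('scene','s0.png');b=snap('top','t0.png')
pickle.dump((a,b),open('c.pkl','wb'))
print(a['extrinsics'],b['extrinsics'],a['fx'],b['fx'])
E
```

```text
{'t': 0.0, 'joint_pos': array([-1.15488138,  0.32180415, -0.07007077,  1.45166752,  0.02260004,
        1.37076709, -0.05694864]), 'joint_vel': array([ 1.56774541e-03, -5.42485330e-04,  4.08773024e-04, -3.99381023e-04,
       -3.65678788e-04,  1.20524032e-03,  7.89428839e-05]), 'tau': array([ 6.69216442e-04, -4.91294217e+01, -4.03397027e-01, -3.12521303e+01,
       -6.36478420e-02,  4.40403877e-02,  1.65521074e-04]), 'ee_pos': array([0.2540306 , 0.59765464, 0.18987743]), 'tcp_rot': array([-3.13973597e+00,  1.01228236e-04,  2.73974633e+00]), 'force': array([ 1.12335337,  0.23982127, -0.08745349]), 'ft_torque': array([ 0.02573913, -0.04394528,  0.04555712]), 'grasp_force': 0.0, 'opening': 0.08696106800737646}
[[ 0.81247906  0.32720201 -0.48251075  1.26842339]
 [ 0.58253541 -0.48833764  0.64975291 -0.90481397]
 [-0.02302771 -0.80899023 -0.58737086  1.0299194 ]
 [ 0.          0.          0.          1.        ]] [[ 9.33316124e-03 -9.94056940e-01  1.08460553e-01  4.29139853e-01]
 [-9.99956433e-01 -9.26106553e-03  1.16842621e-03  7.42613250e-03]
 [-1.57021897e-04 -1.08466733e-01 -9.94100067e-01  1.57699115e+00]
 [ 0.00000000e+00  0.00000000e+00  0.00000000e+00  1.00000000e+00]] 418.15404141299257 470.7151074970793
```

View pics/s0.png

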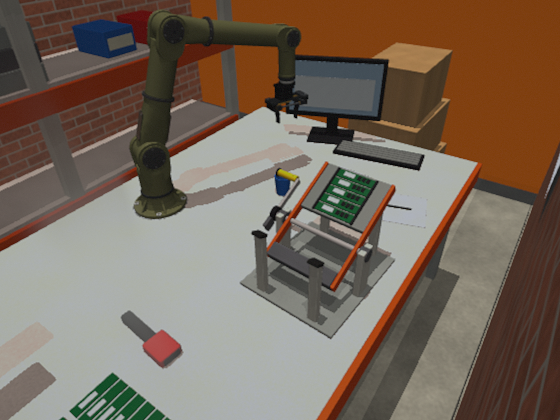

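View pics/t0.png

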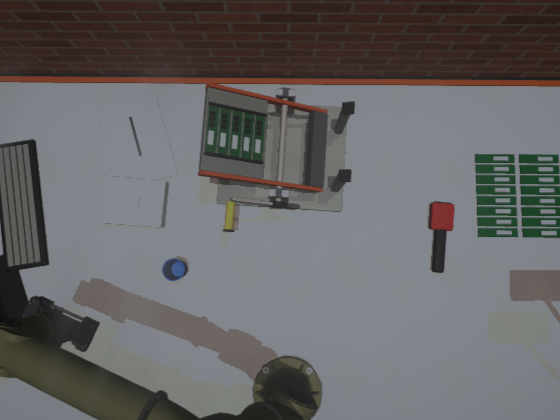

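The scene view shows the yellow grip at about (278–298, 170–182). In the top view it spans (232,200)–(229,231), with the right buffer caps at (347,107) and (343,175), the shaft along (286,90)–(281,200), the pen cup at (177,268), the module box at (132,200) and the scanner at (441,235). Next I'll enlarge the key areas.

```bash
python3 - <<'E'
from h import *
import pickle
a,b=pickle.load(open('c.pkl','rb'))
R=[]
for c,n in((a,'s'),(b,'t')):
    h=cv2.cvtColor(c['pixels'],cv2.COLOR_RGB2HSV); m=cv2.inRange(h,(22,130,60),(35,255,255))
    k,l,st,ce=cv2.connectedComponentsWithStats(m); i=1+st[1:,4].argmax(); print(n,st[i],ce[i])
    y,x=np.where(l==i); print(cv2.minAreaRect(np.c_[x,y].astype(np.float32))); R.append(ray(c,*ce[i]))
print(tri(*R))
i1=cv2.resize(a['pixels'][150:330,230:410],(540,540),interpolation=cv2.INTER_CUBIC)
i2=cv2.resize(b['pixels'][75:245,195:365],(540,540),interpolation=cv2.INTER_CUBIC)
cv2.imwrite('pics/z1.png',np.hstack([i1,i2])[:,:,::-1][:, :]) if 0 else None
o=cv2.resize(np.hstack([i1,i2]),(800,400),interpolation=cv2.INTER_AREA); cv2.imwrite('pics/z1.png',o[:,:,::-1])
E
```

```text
s [277 169  21  12 128] [286.3125    174.6328125]
((286.6896667480469, 174.77586364746094), (20.79787826538086, 6.4993367195129395), 21.801406860351562)
t [231 203   3  21  28] [232.28571429 213.17857143]
((232.26763916015625, 213.0205841064453), (1.4572335481643677, 20.094482421875), 4.39870548248291)
(array([0.55304234, 0.15772562, 0.25055001]), np.float64(0.002291446694615875))
```

View pics/z1.png

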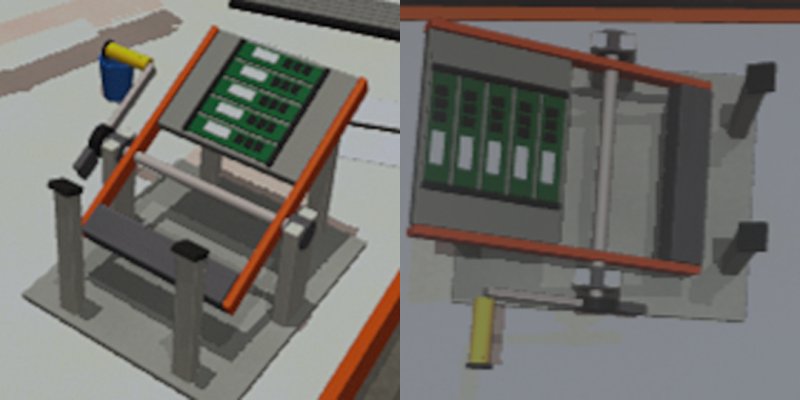

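```bash
cat > m.py <<'E'
from h import *
import pickle
from scipy.optimize import least_squares
a,b=pickle.load(open('c.pkl','rb'))
S=lambda x,y:(230+x/400*180-.3,150+y/400*180-.3); P=lambda x,y:(195+(x-400)/400*170-.3,75+y/400*170-.3)
pts={'cap_front':(S(66,186),P(752,237)),'cap_back':(S(190,250),P(763,78)),'grip_near':(S(107,47),P(480,363)),'grip_far':(S(151,64),P(484,297)),'base_fr':(S(25,293),P(746,320))}
for k,(s,t) in pts.items():
    p,e=tri(ray(a,*s),ray(b,*t)); print(k,p.round(4),round(e,4))
def g(q):
    x,y,yaw,x1,x2,xb=q; c,s=np.cos(yaw),np.sin(yaw); W=lambda X,Y,Z:(x+c*X-s*Y,y+s*X+c*Y,Z)
    gy,gz=.15*np.sin(1.1),.17+.15*np.cos(1.1)
    M={'cap_front':(x1,-.184,.25),'cap_back':(x2,-.184,.25),'grip_near':(-.206,gy,gz),'grip_far':(-.13,gy,gz),'base_fr':(xb,-.21,.012)}
    return np.concatenate([np.r_[np.subtract(proj(c_,W(*M[k])),o)] for k in pts for c_,o in((a,pts[k][0]),(b,pts[k][1]))])
r=least_squares(g,[.75,0.01,0.0,-.05,.19,-.1],loss='soft_l1'); print(r.x.round(4)); print(r.fun.reshape(-1,4).round(1))
x,y,w=r.x[:3]; c,s=np.cos(w),np.sin(w)
print('pivot',x-.17*c,y-.17*s,'grip',x-.17*c-s*.15*np.sin(1.1),y-.17*s+c*.15*np.sin(1.1))
E
python3 m.py
```

```text
cap_front [ 0.667  -0.1586  0.2464] 0.003
cap_back [ 0.8664 -0.173   0.2472] 0.0032
grip_near [0.5088 0.1676 0.2467] 0.0015
grip_far [0.5915 0.1669 0.2421] 0.0042
base_fr [ 0.5902 -0.1772  0.0161] 0.0068
[ 0.7069  0.0231 -0.0739 -0.0261  0.1738 -0.1026]
[[-0.5 -0.9 -0.2 -0.7]
 [-0.5 -0.6 -0.1 -0.9]
 [ 1.4  1.7 -0.8 -0.5]
 [-1.8  0.8  0.   1.1]
 [-1.5  1.1 -0.3 -0.3]]
pivot 0.5373981024232493 0.03559937729722945 grip 0.5472621411675206 0.16891606158233366
```

The zoomed crop agrees with the model: the stand is at about (0.707, 0.023) with yaw about -0.074, and the grip is at about (0.547, 0.169). Triangulated heights come out at 0.242–0.247 against the stated 0.238, and the cap at 0.247 against 0.250. I'll move above the grip.

Call:
{"api": "play_rows", "payload": {"moves": [[[0,0,4,0,0,0,8.7],[0,0,4,0,0,0,8.7],[0,0,4,0,0,0,8.7],[0.6,-1,3,0,0,0.015,8.7],[1.8,-2.7,1,0,0,0.02,8.7],[1.9,-2.8,0,0,0,0.02,8.7],[1.9,-2.8,0,0,0,0.02,8.7],[1.9,-2.8,0,0,0,0.02,8.7],[1.9,-2.8,0,0,0,0.02,8.7],[1.9,-2.8,0,0,0,0.02,8.7],[1.9,-2.8,0,0,0,0.02,8.7],[1.9,-2.8,0,0,0,0.02,8.7],[1.9,-2.8,0,0,0,0.02,8.7],[1.9,-2.8,0,0,0,0.02,8.7],[1.9,-2.8,0,0,0,0.02,8.7],[1.9,-2.8,0,0,0,0.02,8.7],[1.9,-2.8,0,0,0,0.02,8.7],[1.9,-2.8,0,0,0,0.02,8.7],[1.9,-2.8,0,0,0,0.025,8.7],[1.7,-2.7,0,0,0,0.025,8.7]]]}}

```text
t: 1.77
ee_pos: [0.5619, 0.1404, 0.3506]
tcp_rot: [-3.141, -0.0, 3.086]
force: [-0.5, 0.7, -0.3]
opening: 0.0871
grasp_force: 0.0
```

```bash
cat >> h.py <<'E'
from scipy.spatial.transform import Rotation as Ro
def wsnap(f):
    s=robot.get_state(); c=robot.camera('wrist'); T=np.eye(4); T[:3,:3]=Ro.from_euler('xyz',s['tcp_rot']).as_matrix(); T[:3,3]=s['ee_pos']
    c['extrinsics']=T@np.array(c['T_tool_cam']); cv2.imwrite('pics/'+f,c['pixels'][:,:,::-1]); return c
E
python3 - <<'E'
from h import *
import pickle
c=wsnap('w0.png'); pickle.dump(c,open('w0.pkl','wb')); print(c['extrinsics'],c['fx'])
h=cv2.cvtColor(c['pixels'],cv2.COLOR_RGB2HSV); m=cv2.inRange(h,(20,110,50),(36,255,255))
k,l,st,ce=cv2.connectedComponentsWithStats(m); i=1+st[1:,4].argmax(); y,x=np.where(l==i); print(st[i],ce[i],cv2.minAreaRect(np.c_[x,y].astype(np.float32)))
print(proj(c,(.547,.169,.238)))
E
```

```text
[[ 0.0575318   0.95833384  0.27979697  0.48382008]
 [ 0.99834278 -0.05485103 -0.01740856  0.14381794]
 [-0.00133606  0.28033483 -0.95990135  0.54473941]
 [ 0.          0.          0.          1.        ]] 365.17871679904533
[ 250  357  310   23 3467] [415.52783386 370.64205365] ((404.5, 368.0), (22.0, 309.0), 90.0)
(np.float64(314.2037915581062), np.float64(180.98277531718514))
```

View pics/w0.png

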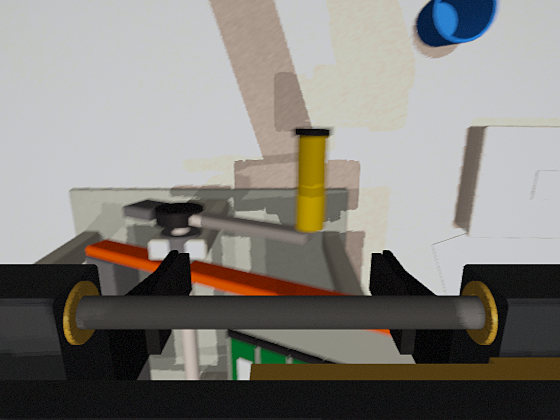

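The wrist view puts the grip's middle at about (311.5,180), against a predicted (314,181). The hub is at (178,215), the pen cup at (455,20) and the box is on the right. The estimate holds, so I'll align above the grip and measure again.

Call:
{"api": "play_rows", "payload": {"moves": [[[-0.4,0.7,-1,0,0,-0.009,8.7],[-0.4,0.7,-1.5,0,0,-0.009,8.7],[-0.4,0.7,-1.5,0,0,0,8.7],[-0.3,0.6,-1,0,0,0,8.7],[0,0,0,0,0,0,8.7],[0,0,0,0,0,0,8.7]]]}}

```text
t: 2.32
ee_pos: [0.5458, 0.1696, 0.3006]
tcp_rot: [-3.141, -0.001, 3.068]
force: [0.6, -1.1, 0.3]
opening: 0.0869
grasp_force: 0.0
```

```bash
python3 - <<'E'
from h import *
import pickle
cs=[pickle.load(open('w0.pkl','rb')),wsnap('w1.png')]; print(robot.get_state()['ee_pos'],robot.get_state()['tcp_rot'])
a,b=pickle.load(open('c.pkl','rb'))
E_=[]
for c in cs:
    h=cv2.cvtColor(c['pixels'],cv2.COLOR_RGB2HSV); m=cv2.inRange(h,(20,110,50),(36,255,255)); m[255:]=0
    k,l,st,ce=cv2.connectedComponentsWithStats(m); i=1+st[1:,4].argmax(); y,x=np.where(l==i)
    print(st[i],ce[i])
    row=lambda v:(x[y==v].min()+x[y==v].max())/2+.0
    y0,y1=y.min(),y.max(); f=np.polyfit(range(y0+5,y1-5),[row(v) for v in range(y0+5,y1-5)],1)
    E_.append([(np.polyval(f,v),v) for v in (y0,y1)])
    print(E_[-1])
for j in (0,1): print(tri(ray(cs[0],*E_[0][j]),ray(cs[1],*E_[1][j])))
E
```

```text
[0.54645325 0.16907887 0.3014769 ] [-3.14142780e+00  6.23974009e-04  3.06690975e+00]
[ 295  135   34   98 2671] [310.6518158  184.03818794]
[(np.float64(311.73563218390797), np.int64(135)), (np.float64(309.6451149425287), np.int64(232))]
[ 262  167   36   88 3005] [280.24292845 210.44958403]
[(np.float64(279.5591908091908), np.int64(167)), (np.float64(280.8846153846154), np.int64(254))]
(array([0.51006232, 0.16972787, 0.22704803]), np.float64(0.0020866156473656173))
(array([0.62317814, 0.16664365, 0.13699832]), np.float64(0.012323403705109192))
```

Call:
{"api": "play_rows", "payload": {"moves": [[[0,0,-1.5,0,0,0,8.7],[0,0,-1.5,0,0,0,8.7],[0,0,-1.5,0,0,0,8.7],[0,0,-1.5,0,0,0,8.7],[0,0,-1.2,0,0,0,8.7],[0,0,-1,0,0,0,8.7],[0,0,0,0,0,0,8.7],[0,0,0,0,0,0,3],[0,0,0,0,0,0,2],[0,0,0,0,0,0,2],[0,0,0,0,0,0,2],[0,0,0,0,0,0,2],[0,0,0,0,0,0,2],[0,0,0,0,0,0,2]]], "force": 25}}

```text
t: 3.53
ee_pos: [0.5463, 0.1693, 0.2192]
tcp_rot: [3.141, 0.0, 3.067]
force: [0.5, -0.2, 0.5]
opening: 0.0479
grasp_force: 0.0
```

```bash
cat > est.py <<'E'
from h import *
from scipy.optimize import minimize_scalar
import pickle,sys
X,Y,W=.7069,.0231,-.0739
PV=np.array([X-.17*np.cos(W),Y-.17*np.sin(W)])
def w(x,y,z): return (X+np.cos(W)*x-np.sin(W)*y,Y+np.sin(W)*x+np.cos(W)*y,z)
def orange(c,n):
    h=cv2.cvtColor(c['pixels'],cv2.COLOR_RGB2HSV); m=cv2.inRange(h,(4,150,70),(17,255,255))
    # swept region of the cheeks
    r=np.zeros_like(m); P=[proj(c,w(x,-q*np.sin(t),.17+q*np.cos(t))) for x in(-.065,.205) for t in np.linspace(-1.2,1.2,25) for q in(.255,-.15)]
    cv2.fillConvexPoly(r,cv2.convexHull(np.array(P,np.float32)).astype(np.int32),255)
    y,x=np.where(cv2.bitwise_and(m,r)>0); return np.c_[x,y].astype(float)
def cost(a,data):
    s=0
    for c,q in data:
        D=[]
        for x in(-.058,.198):
            A,B=[np.array(proj(c,w(x,-r*np.sin(a),.17+r*np.cos(a)))) for r in(.25,-.145)]
            v=A-B; t=np.clip((q-B)@v/(v@v),0,1); D.append(np.linalg.norm(q-B-t[:,None]*v,axis=1))
        s+=np.mean(np.minimum(np.min(D,0),12)**2)
    return s
def fit(data):
    g=np.linspace(-1.3,1.3,53)
    k=g[np.argmin([cost(v,data) for v in g])]
    return minimize_scalar(lambda v:cost(v,data),bounds=(k-.06,k+.06),method='bounded').x
def angle(names=('scene',)):
    t=robot.get_state()['t']; d=[(c,orange(c,n)) for n in names for c in[robot.camera(n)]]
    return t,fit(d),sum(len(q) for _,q in d)
def lean():
    s=robot.get_state(); p=s['ee_pos']+np.array([0,0,.019]); y=-np.sin(W)*(p[0]-PV[0])+np.cos(W)*(p[1]-PV[1])
    return np.arctan2(-y,p[2]-.17),np.hypot(y,p[2]-.17),s
E
python3 - <<'E'
from est import *
a,b=pickle.load(open('c.pkl','rb'))
for c,n in((a,'scene'),(b,'top')):
    q=orange(c,n); print(n,len(q),fit([(c,q)]),cost(-1.1,[(c,q)]))
for i in range(2): print(angle())
print(angle(('top',)))
l=lean(); print(l[:2],l[2]['force'],l[2]['ee_pos'],l[2]['tcp_rot'],l[2]['opening'],l[2]['grasp_force'],l[2]['t'])
E
```

```text
scene 1186 -1.0448862007587196 4.02619208563887
top 1447 -0.954541383964389 65.01414989645266
(3.5333, np.float64(-1.0442765138903591), 1185)
(3.5833, np.float64(-1.0451377773128196), 1182)
(3.6333, np.float64(-0.9562283779218224), 1463)
(np.float64(-1.10073453695137), np.float64(0.15014830195972845)) [0.81352828 0.12867118 0.21837945] [0.54623806 0.1692242  0.21900838] [3.14149718e+00 5.43432752e-05 3.06674870e+00] 0.03632149113813292 0.0 3.6833
```

```bash
cat >> est.py <<'E'
Q=[.25,.145,.015,.012,0,0]   # r_top, r_bot, half depth, cheek width, pose shift x,y
def ren(c,a,p,K=4):
    img=np.zeros((420*K,560*K),np.uint8)
    for x0,x1 in((-.062,-.062+p[3]),(.202-p[3],.202)):
        P=[]
        for x in(x0,x1):
            for r in(p[0],-p[1]):
                for d in(-p[2],p[2]):
                    v=np.array(w(x,-r*np.sin(a)+d*np.cos(a),.17+r*np.cos(a)+d*np.sin(a)))+[p[4],p[5],0]
                    P.append(((np.array(proj(c,v))+.5)*K-.5))
        cv2.fillConvexPoly(img,np.round(cv2.convexHull(np.array(P,np.float32))).astype(np.int32),255)
    return cv2.resize(img,(560,420),interpolation=cv2.INTER_AREA)/255.
def mask(c):
    m=np.zeros((420,560)); q=orange(c,'').astype(int); m[q[:,1],q[:,0]]=1; return m
def icost(c,m,a,p): return np.abs(m-ren(c,a,p)).sum()
def fita(c,p,m=None):
    m=mask(c) if m is None else m
    g=np.linspace(-1.25,1.25,51); v=[icost(c,m,x,p) for x in g]; k=g[np.argmin(v)]
    g=np.linspace(k-.08,k+.08,33); v=np.array([icost(c,m,x,p) for x in g]); j=np.argsort(v)[:13]
    f=np.polyfit(g[j],v[j],2); return -f[1]/2/f[0], v.min(), m.sum()
E
python3 - <<'E'
from est import *
from scipy.optimize import minimize
a,b=pickle.load(open('c.pkl','rb'))
ma,mb=mask(a),mask(b)
for d in(.01,.015,.02,.03):
    p=Q.copy();p[2]=d; print(d,fita(a,p,ma),fita(b,p,mb))
f=lambda p:icost(a,ma,-1.1,p)+icost(b,mb,-1.1,p)
r=minimize(f,Q,method='Nelder-Mead',options=dict(initial_simplex=np.array([Q]+[np.add(Q,np.eye(6)[i]*[.01,.01,.006,.005,.006,.006][i]) for i in range(6)]),maxfev=500))
print(r.x.round(4),r.fun,f(Q),fita(a,r.x,ma),fita(b,r.x,mb)); pickle.dump(r.x,open('p.pkl','wb'))
E
```

```text
0.01 (np.float64(-1.0628299529120004), np.float64(416.6392156862745), np.float64(1186.0)) (np.float64(-1.1367246114046905), np.float64(1525.407843137255), np.float64(1447.0))
0.015 (np.float64(-1.074777914624362), np.float64(585.4235294117647), np.float64(1186.0)) (np.float64(-1.0217060298450007), np.float64(1701.278431372549), np.float64(1447.0))
0.02 (np.float64(-0.9848827526998911), np.float64(894.3333333333333), np.float64(1186.0)) (np.float64(-0.9822289553547856), np.float64(1861.1999999999998), np.float64(1447.0))
0.03 (np.float64(-1.1286714769730772), np.float64(1500.8117647058825), np.float64(1186.0)) (np.float64(-0.9354860582255334), np.float64(2194.701960784314), np.float64(1447.0))
[ 0.2763  0.1362  0.0045  0.0092 -0.0009 -0.0158] 1694.5176470588233 2396.7647058823527 (np.float64(-1.0730032024116194), np.float64(499.24313725490197), np.float64(1186.0)) (np.float64(-1.1172456751443474), np.float64(1158.9058823529413), np.float64(1447.0))
```

Call:
{"api": "play_rows", "payload": {"moves": [[[0,0,0,0,0,0,2],[0,0,0,0,0,0,2],[0,0,0,0,0,0,2],[0,0,0,0,0,0,2]]], "force": 25}}

```text
t: 4.02
ee_pos: [0.5462, 0.1692, 0.2189]
tcp_rot: [3.142, 0.0, 3.067]
force: [0.0, -0.1, -0.1]
opening: 0.0207
grasp_force: 0.0
```

Fingers closed to 20.7 mm with no grip force, less than the grip's 26 mm, so the grasp needs a look.

```bash
python3 - <<'E'
from est import *
c=wsnap('w2.png'); s=robot.camera('scene'); 
im=cv2.resize(s['pixels'][140:240,220:320],(420,420),interpolation=cv2.INTER_CUBIC)
o=np.hstack([cv2.resize(c['pixels'],(380,285)),cv2.resize(im,(285,285))]); cv2.imwrite('pics/g.png',o[:,:,::-1])
print(robot.get_state()['opening'],robot.get_state()['grasp_force'])
E
```

```text
0.020221066613578774 0.0
```

View pics/g.png

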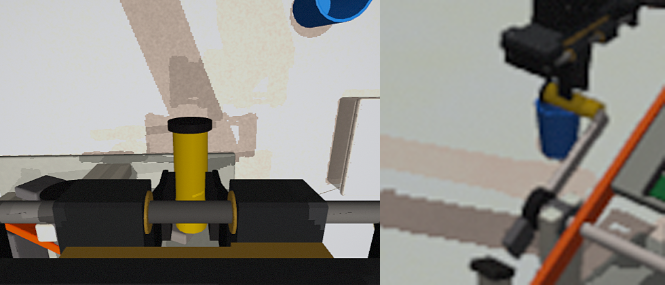

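```bash
python3 - <<'E'
from est import *
s=robot.camera('scene');t=robot.camera('top'); e=robot.get_state()['ee_pos']
O=[]
for c,(u,v) in((s,(250,140)),(t,(200,180))):
    K=8; im=cv2.resize(c['pixels'][v:v+60,u:u+50],(400,480),interpolation=cv2.INTER_CUBIC)
    for p,col in((e,(255,0,255)),(e+[0,0,.019],(0,255,255)),(w(-.17,.15*np.sin(1.1),.238),(0,255,0)),(w(-.206,.15*np.sin(1.1),.238),(255,0,0))):
        q=proj(c,p); cv2.circle(im,(int((q[0]-u+.5)*K),int((q[1]-v+.5)*K)),4,col,-1)
    O.append(im)
cv2.imwrite('pics/g2.png',np.hstack(O)[:,:,::-1])
E
```

```text
(no output)
```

View pics/g2.png

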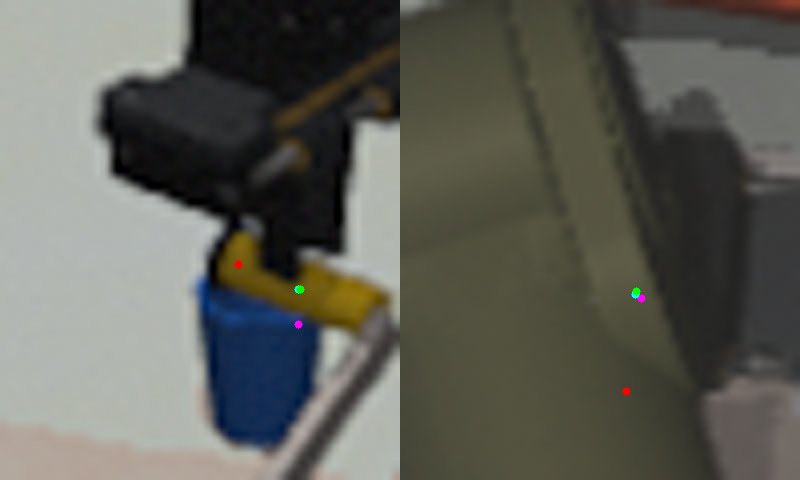

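The marker overlay shows the finger tips ending at the grip's upper edge (scene crop about (285,272)), so the fingers shut just above it. I'll open, go 1.8 cm lower, and close again.

Call:
{"api": "play_rows", "payload": {"moves": [[[0,0,0,0,0,0,6.5],[0,0,0,0,0,0,6.5],[0,0,0,0,0,0,6.5],[0,0,0,0,0,0,6.5],[0,0,0,0,0,0,6.5],[0,0,0,0,0,0,6.5],[0,0,-0.6,0,0,0,6.5],[0,0,-0.6,0,0,0,6.5],[0,0,-0.6,0,0,0,6.5],[0,0,0,0,0,0,2],[0,0,0,0,0,0,2],[0,0,0,0,0,0,2],[0,0,0,0,0,0,2],[0,0,0,0,0,0,2],[0,0,0,0,0,0,2],[0,0,0,0,0,0,2]]], "force": 25}}

```text
t: 5.55
ee_pos: [0.5463, 0.1693, 0.2012]
tcp_rot: [3.141, 0.0, 3.067]
force: [0.1, 0.9, 0.1]
opening: 0.0263
grasp_force: 0.9
```

```bash
python3 - <<'E'
from est import *
s=robot.camera('scene'); c=wsnap('w3.png'); e=robot.get_state(); print(e['ee_pos'],e['opening'],e['grasp_force'],e['force'])
K=8;u,v=250,140; im=cv2.resize(s['pixels'][v:v+60,u:u+50],(400,480),interpolation=cv2.INTER_CUBIC)
o=np.hstack([im,cv2.resize(c['pixels'][100:420,80:480],(400,320)).repeat(1,0) if 0 else cv2.copyMakeBorder(cv2.resize(c['pixels'][120:420,80:480],(400,300)),0,180,0,0,cv2.BORDER_CONSTANT)])
cv2.imwrite('pics/g3.png',o[:,:,::-1])
E
```

```text
[0.54635763 0.16940863 0.20118206] 0.02527583207472895 24.987536072731018 [ 0.31179723 -0.05856507  0.55885186]
```

View pics/g3.png

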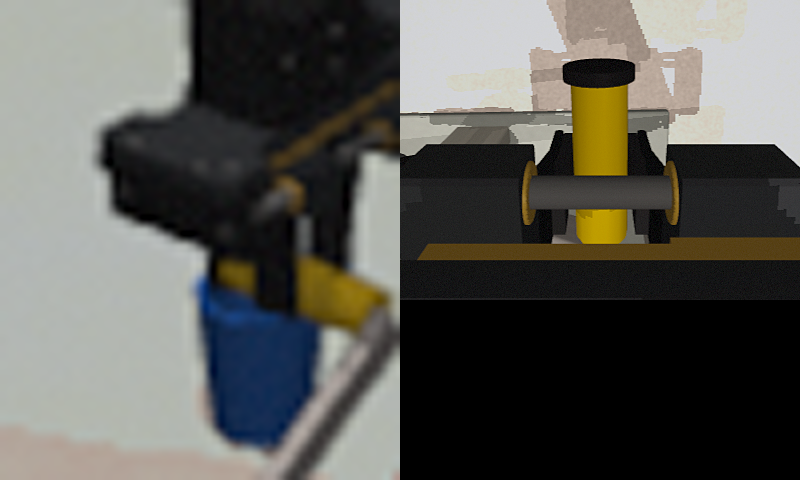

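The fingers now straddle the grip (25.3 mm opening, 25 N). Next I'll refine the angle estimator on the near cheek only.

```bash
cat > est2.py <<'E'
from est import *
def poly(c,a,p):
    P=[]
    for x in(.202-p[3],.202):
        for r in(p[0],-p[1]):
            for d in(-p[2],p[2]):
                P.append(proj(c,np.array(w(x,-r*np.sin(a)+d*np.cos(a),.17+r*np.cos(a)+d*np.sin(a)))+[p[4],p[5],0]))
    return cv2.convexHull(np.array(P,np.float32))
def ren1(c,a,p,K=4,grow=0):
    img=np.zeros((420*K,560*K),np.uint8); cv2.fillConvexPoly(img,np.round((poly(c,a,p)+.5)*K-.5).astype(np.int32),255)
    if grow: img=cv2.dilate(img,np.ones((2*grow*K+1,)*2,np.uint8))
    return cv2.resize(img,(560,420),interpolation=cv2.INTER_AREA)/255.
def c1(c,m,a,p):
    r=ren1(c,a,p); return -(r*(2*m-1)).sum()   # reward orange, punish non-orange
def fit1(c,p,m=None,a0=None):
    m=mask(c) if m is None else m
    if a0 is None:
        g=np.linspace(-1.2,1.2,61); a0=g[np.argmin([c1(c,m,x,p) for x in g])]
    for h in(.06,.03):
        g=np.linspace(a0-h,a0+h,21); v=np.array([c1(c,m,x,p) for x in g]); f=np.polyfit(g,v,2); a0=np.clip(-f[1]/2/f[0],a0-h,a0+h)
    return a0,v.min()
E
python3 - <<'E'
from est2 import *
from scipy.optimize import minimize
print(robot.grip_point_offset)
a=pickle.load(open('c.pkl','rb'))[0]; m=mask(a)
def f(p):
    near=ren1(a,-1.1,[.26,.16,.012,.012,0,0],grow=4)>0
    return (np.abs(m-ren1(a,-1.1,p))*near).sum()+ 2e4*(p[4]**2+p[5]**2)
best=None
for d in(.006,.01,.014):
    q=[.25,.145,d,.01,0,0]
    r=minimize(f,q,method='Nelder-Mead',options=dict(initial_simplex=np.array([q]+[np.add(q,np.eye(6)[i]*[.01,.01,.004,.004,.004,.004][i]) for i in range(6)]),maxfev=400))
    print(r.x.round(4),r.fun,f(q),fit1(a,r.x,m))
    if best is None or r.fun<best.fun: best=r
pickle.dump(best.x,open('p.pkl','wb'))
im=a['pixels'].copy(); K=6; u,v=320,170; im=cv2.resize(im[v:v+130,u:u+90],None,fx=K,fy=K,interpolation=cv2.INTER_NEAREST); mm=cv2.resize(m[v:v+130,u:u+90],None,fx=K,fy=K,interpolation=cv2.INTER_NEAREST)
P=np.round((poly(a,-1.1,best.x)-[u,v]+.5)*K).astype(np.int32); cv2.polylines(im,[P],True,(0,255,255),1)
z=np.stack([mm*255]*3,-1).astype(np.uint8); cv2.polylines(z,[P],True,(0,255,255),1)
cv2.imwrite('pics/ov.png',cv2.resize(np.hstack([im,z])[:,:,::-1],None,fx=.73,fy=.73))
E
```

```text
0.0187
[ 2.552e-01  1.364e-01  8.300e-03  1.230e-02 -6.000e-04  1.000e-04] 124.41948547134963 242.45490196078433 (np.float64(-1.075203509819917), np.float64(-630.4823529411765))
[ 0.2465  0.1404  0.011   0.0114 -0.0011  0.0031] 122.91540262068368 198.8862745098039 (np.float64(-1.0715379942095187), np.float64(-634.9764705882353))
[ 0.2498  0.1398  0.011   0.0115 -0.0014  0.0056] 120.17329644337676 191.9921568627451 (np.float64(-1.0751837731836273), np.float64(-636.1019607843137))
```

View pics/ov.png

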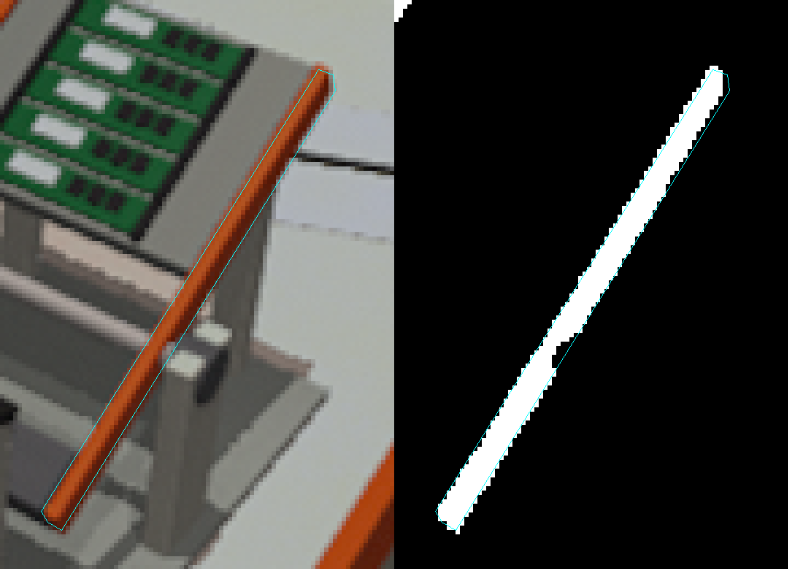

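```bash
cat > rows.py <<'E'
from est2 import *
C0=-1.1
def off(c):  # cm offsets from the grasp pose, rounded
    y=-15*(np.sin(c)-np.sin(C0)); z=15*(np.cos(c)-np.cos(C0))
    return np.round([.0738*y,.9973*y,z],1)
def rows(c,seq):
    p=off(c); o=[]
    for s in seq:
        q=off(s); o.append([round(float(v),1)+0. for v in q-p]+[0,0,0,2]); p=q
    return o
E
python3 - <<'E'
from rows import *
t=np.arange(1,21)/20; c=-1.1+1.1*(t*t*(3-2*t)); print(rows(-1.1,c))
print(fit1(robot.camera('scene'),pickle.load(open('p.pkl','rb'))))
E
```

```text
[[0.0, -0.1, 0.1, 0, 0, 0, 2], [0.0, -0.1, 0.3, 0, 0, 0, 2], [0.0, -0.3, 0.5, 0, 0, 0, 2], [-0.1, -0.4, 0.6, 0, 0, 0, 2], [0.0, -0.5, 0.7, 0, 0, 0, 2], [0.0, -0.6, 0.8, 0, 0, 0, 2], [-0.1, -0.7, 0.8, 0, 0, 0, 2], [-0.1, -0.8, 0.7, 0, 0, 0, 2], [0.0, -1.0, 0.8, 0, 0, 0, 2], [-0.1, -1.0, 0.7, 0, 0, 0, 2], [-0.1, -1.1, 0.6, 0, 0, 0, 2], [-0.1, -1.1, 0.5, 0, 0, 0, 2], [0.0, -1.1, 0.4, 0, 0, 0, 2], [-0.1, -1.0, 0.3, 0, 0, 0, 2], [-0.1, -1.0, 0.2, 0, 0, 0, 2], [-0.1, -0.8, 0.1, 0, 0, 0, 2], [0.0, -0.7, 0.1, 0, 0, 0, 2], [-0.1, -0.6, 0.0, 0, 0, 0, 2], [0.0, -0.3, 0.0, 0, 0, 0, 2], [0.0, -0.1, 0.0, 0, 0, 0, 2]]
(np.float64(-1.0752941215664777), np.float64(-637.4823529411765))
```

Call:
{"api": "play_rows", "payload": {"moves": [[[0.0,-0.1,0.1,0,0,0,2],[0.0,-0.1,0.3,0,0,0,2],[0.0,-0.3,0.5,0,0,0,2],[-0.1,-0.4,0.6,0,0,0,2],[0.0,-0.5,0.7,0,0,0,2],[0.0,-0.6,0.8,0,0,0,2],[-0.1,-0.7,0.8,0,0,0,2],[-0.1,-0.8,0.7,0,0,0,2],[0.0,-1.0,0.8,0,0,0,2],[-0.1,-1.0,0.7,0,0,0,2],[-0.1,-1.1,0.6,0,0,0,2],[-0.1,-1.1,0.5,0,0,0,2],[0.0,-1.1,0.4,0,0,0,2],[-0.1,-1.0,0.3,0,0,0,2],[-0.1,-1.0,0.2,0,0,0,2],[-0.1,-0.8,0.1,0,0,0,2],[0.0,-0.7,0.1,0,0,0,2],[-0.1,-0.6,0.0,0,0,0,2],[0.0,-0.3,0.0,0,0,0,2],[0.0,-0.1,0.0,0,0,0,2]]]}}

```text
t: 7.37
ee_pos: [0.5386, 0.0354, 0.2833]
tcp_rot: [3.14, 0.006, 3.066]
force: [10.9, 2.9, -4.3]
opening: 0.0255
grasp_force: 25.0
```

```bash
python3 - <<'E'
from rows import *
c=robot.camera('scene'); print(fit1(c,pickle.load(open('p.pkl','rb'))))
h=cv2.cvtColor(c['pixels'],cv2.COLOR_RGB2HSV); m=cv2.inRange(h,(22,130,60),(35,255,255)); y,x=np.where(m>0); k=(x>230)&(x<330)&(y<200)&(y>90); print(k.sum(),x[k].mean(),y[k].mean(),proj(c,w(-.17,0,.32)))
s=robot.get_state(); print(s['t'],s['ee_pos'],s['force'],s['ft_torque'],s['grasp_force'],s['opening'])
E
```

```text
(np.float64(-1.0753375027579593), np.float64(-631.4745098039216))
104 264.8076923076923 171.64423076923077 (np.float64(262.0224805860822), np.float64(171.26747312934012))
7.4167 [0.53858934 0.0355156  0.28330056] [11.24184998  1.49800281 -4.05955386] [ 0.43373822 -2.34423564  0.09882631] 25.005971789360046 0.025217552869715807
```

The crank follows. The sideways force (about 11 N along x) suggests a slightly smaller yaw (about -0.058), which I'll use for the path. Next comes the estimator and predictive controller, with the first probing rows played manually.

```bash
cat > ctl.py <<'E'
import sys,json
from est2 import *
from scipy.optimize import least_squares
p=pickle.load(open('p.pkl','rb')); dt=1/48
L=json.load(open('log.json')) if len(sys.argv)>1 and sys.argv[1]!='init' else dict(c=[[0,0.0]],m=[],pend=[],off=[-1.0,-13.4,8.2],t=0,s=1.0)
def off(c):
    y=-15*(np.sin(c)-np.sin(-1.1)); z=15*(np.cos(c)-np.cos(-1.1)); return np.round([.058*y,.998*y,z],1)
def cact(o): return float(np.arcsin(np.clip(-(o[1]/.998)/15+np.sin(-1.1),-1,1)))
def sim(a,v,cs,s):   # cs at each dt
    A=[a];V=[v]
    for i in range(len(cs)-1):
        cd=(cs[i+1]-cs[i])/dt; T=.5*s*np.sin(a)+.33*(cs[i]-a)+.005*(cd-v)-.015*v-.003*np.tanh(v/.01)
        v+=T/(.107*s)*dt; a+=v*dt
        if a<-1.1: a=-1.1;v=max(v,0)
        if a>1.1: a=1.1;v=min(v,0)
        A.append(a);V.append(v)
    return np.array(A),np.array(V)
s0=robot.get_state(); t=s0['t']
n=len(L['pend'])
if n:
    assert abs(t-L['t']-n/12)<.03,(t,L['t'],n)
    L['c'].append([L['t'],L['c'][-1][1]]); o=np.array(L['off'])
    for i,r in enumerate(L['pend']): o=o+r; L['c'].append([L['t']+(i+1)/12,cact(o)])
    L['off']=o.tolist()
am,q=fit1(robot.camera('scene'),p,a0=None); L['m'].append([t,am]); tn=robot.get_state()['t']; L['c'].append([tn,L['c'][-1][1]]); L['t']=tn
C=np.array(L['c']); cn=C[-1,1]
print('t %.2f a_meas %.3f (q %.0f) c %.3f F'%(t,am,q,cn),s0['force'].round(1),'grip',round(s0['grasp_force']))
mode=sys.argv[1]
if mode=='probe' or mode=='init':
    seq=[float(x) for x in sys.argv[2:]]
else:  # mpc goal speed nrows
    goal,speed,N=float(mode),float(sys.argv[2]),int(sys.argv[3]); fs=len(sys.argv)>4
    M=np.array(L['m'])[-7:]; t0=M[0,0]; g=np.arange(t0,tn+dt,dt); cs=np.interp(g,C[:,0],C[:,1]); B=lambda a:.02*np.abs(a)
    def res(x):
        A,_=sim(x[0],x[1],cs,x[2]); e=(np.interp(M[:,0],g,A)+x[3]-M[:,1])/.006
        return np.r_[e,(x[2]-L['s'])/(.1 if fs else .02),(x[3]-.01)/.015]
    r=least_squares(res,[M[0,1]-.01,(M[1,1]-M[0,1])/(M[1,0]-M[0,0]) if len(M)>1 else 0,L['s'],.01],x_scale=[.1,.1,.1,.01]); x=r.x; L['s']=float(x[2])
    A,V=sim(x[0],x[1],cs,x[2]); a,v=np.interp(tn,g,A),np.interp(tn,g,V)
    print('fit a %.3f v %.3f s %.3f bias %.3f res'%(a,v,x[2],x[3]),(r.fun[:len(M)]*.006).round(3))
    H=30; kn=np.arange(0,H+1,2.5); tt=np.arange(0,H/12+dt/2,dt); D=max(abs(goal-a)/speed,.8); u=np.clip(tt/D,0,1); ref=a+(goal-a)*u*u*(3-2*u)+v*tt*(1-u)**2
    pc=lambda k:np.interp(tt,kn/12,np.r_[cn,k])
    def cost(k):
        A,V=sim(a,v,pc(k),x[2]); lim=np.diff(np.r_[cn,k])/(2.5/12)
        return np.r_[(A-ref)[::4]*3,(A-ref)[-1]*20,(V-np.gradient(ref,dt))[-1]*8,.06*lim,5*np.maximum(np.abs(lim)-1.3,0),5*np.maximum(np.abs(k)-.95,0)]
    k=least_squares(cost,np.full(len(kn)-1,cn),max_nfev=40).x
    A,V=sim(a,v,pc(k),x[2]); seq=list(np.interp(np.arange(1,N+1)/12,kn/12,np.r_[cn,k])); e=4*N
    print('plan c',np.r_[cn,k].round(2),'a',A[::10].round(2),'| next a %.3f v %.3f'%(A[e],V[e]))
o=np.array(L['off']); P=[]
for c in seq: P.append([round(float(z),1)+0. for z in off(c)-o]); o=off(c)
L['pend']=P; json.dump(L,open('log.json','w')); print(json.dumps([z+[0,0,0,2] for z in P]))
E
python3 ctl.py init .04 .08 .11 .14 .16 .16
```

```text
t 7.42 a_meas -1.075 (q -635) c 0.000 F [11.2  1.5 -4.1] grip 25
[[0.2, -0.5, 0.0, 0, 0, 0, 2], [0.0, -0.6, -0.1, 0, 0, 0, 2], [-0.1, -0.5, 0.0, 0, 0, 0, 2], [0.0, -0.4, -0.1, 0, 0, 0, 2], [0.0, -0.3, 0.0, 0, 0, 0, 2], [0.0, 0.0, 0.0, 0, 0, 0, 2]]
```

Call:
{"api": "play_rows", "payload": {"moves": [[[0.2,-0.5,0.0,0,0,0,2],[0.0,-0.6,-0.1,0,0,0,2],[-0.1,-0.5,0.0,0,0,0,2],[0.0,-0.4,-0.1,0,0,0,2],[0.0,-0.3,0.0,0,0,0,2],[0.0,0.0,0.0,0,0,0,2]]]}}

```text
t: 7.97
ee_pos: [0.5372, 0.0124, 0.2812]
tcp_rot: [3.141, 0.0, 3.066]
force: [2.9, 1.5, 2.0]
opening: 0.0255
grasp_force: 25.0
```

```bash
python3 ctl.py probe .19 .22 .24 .26 .26 .26
```

```text
t 7.97 a_meas -1.075 (q -634) c 0.158 F [2.9 1.5 2. ] grip 25
[[0.0, -0.5, -0.1, 0, 0, 0, 2], [-0.1, -0.4, -0.1, 0, 0, 0, 2], [0.0, -0.3, 0.0, 0, 0, 0, 2], [0.0, -0.3, -0.1, 0, 0, 0, 2], [0.0, 0.0, 0.0, 0, 0, 0, 2], [0.0, 0.0, 0.0, 0, 0, 0, 2]]
```

Call:
{"api": "play_rows", "payload": {"moves": [[[0.0,-0.5,-0.1,0,0,0,2],[-0.1,-0.4,-0.1,0,0,0,2],[0.0,-0.3,0.0,0,0,0,2],[0.0,-0.3,-0.1,0,0,0,2],[0.0,0.0,0.0,0,0,0,2],[0.0,0.0,0.0,0,0,0,2]]]}}

```text
t: 8.52
ee_pos: [0.5364, -0.002, 0.2782]
tcp_rot: [3.142, 0.0, 3.066]
force: [3.6, 1.0, 4.4]
opening: 0.0251
grasp_force: 25.0
```

```bash
python3 ctl.py probe .29 .31 .33 .35 .35 .35
```

```text
t 8.52 a_meas -1.076 (q -634) c 0.261 F [3.6 1.  4.4] grip 25
[[0.0, -0.4, -0.1, 0, 0, 0, 2], [0.0, -0.3, -0.1, 0, 0, 0, 2], [-0.1, -0.3, -0.1, 0, 0, 0, 2], [0.0, -0.3, -0.1, 0, 0, 0, 2], [0.0, 0.0, 0.0, 0, 0, 0, 2], [0.0, 0.0, 0.0, 0, 0, 0, 2]]
```

Call:
{"api": "play_rows", "payload": {"moves": [[[0.0,-0.4,-0.1,0,0,0,2],[0.0,-0.3,-0.1,0,0,0,2],[-0.1,-0.3,-0.1,0,0,0,2],[0.0,-0.3,-0.1,0,0,0,2],[0.0,0.0,0.0,0,0,0,2],[0.0,0.0,0.0,0,0,0,2]]]}}

```text
t: 9.07
ee_pos: [0.5356, -0.0152, 0.2741]
tcp_rot: [3.142, 0.001, 3.066]
force: [4.2, 1.3, 4.5]
opening: 0.0257
grasp_force: 25.0
```

```bash
python3 ctl.py probe .38 .40 .42 .44 .44 .44
```

```text
t 9.07 a_meas -1.075 (q -634) c 0.352 F [4.2 1.3 4.5] grip 25
[[0.0, -0.4, -0.2, 0, 0, 0, 2], [0.0, -0.3, -0.1, 0, 0, 0, 2], [0.0, -0.2, -0.1, 0, 0, 0, 2], [0.0, -0.3, -0.1, 0, 0, 0, 2], [0.0, 0.0, 0.0, 0, 0, 0, 2], [0.0, 0.0, 0.0, 0, 0, 0, 2]]
```

Call:
{"api": "play_rows", "payload": {"moves": [[[0.0,-0.4,-0.2,0,0,0,2],[0.0,-0.3,-0.1,0,0,0,2],[0.0,-0.2,-0.1,0,0,0,2],[0.0,-0.3,-0.1,0,0,0,2],[0.0,0.0,0.0,0,0,0,2],[0.0,0.0,0.0,0,0,0,2]]]}}

```text
t: 9.62
ee_pos: [0.5349, -0.0271, 0.2691]
tcp_rot: [-3.141, -0.001, 3.066]
force: [2.1, 0.4, 6.4]
opening: 0.0255
grasp_force: 25.0
```

```bash
python3 ctl.py probe .46 .48 .50 .52 .52 .52
```

```text
t 9.62 a_meas -1.075 (q -631) c 0.439 F [2.1 0.4 6.4] grip 25
[[-0.1, -0.3, -0.2, 0, 0, 0, 2], [0.0, -0.3, -0.1, 0, 0, 0, 2], [0.0, -0.2, -0.1, 0, 0, 0, 2], [0.0, -0.3, -0.2, 0, 0, 0, 2], [0.0, 0.0, 0.0, 0, 0, 0, 2], [0.0, 0.0, 0.0, 0, 0, 0, 2]]
```

Call:
{"api": "play_rows", "payload": {"moves": [[[-0.1,-0.3,-0.2,0,0,0,2],[0.0,-0.3,-0.1,0,0,0,2],[0.0,-0.2,-0.1,0,0,0,2],[0.0,-0.3,-0.2,0,0,0,2],[0.0,0.0,0.0,0,0,0,2],[0.0,0.0,0.0,0,0,0,2]]]}}

```text
t: 10.17
ee_pos: [0.5342, -0.0383, 0.2632]
tcp_rot: [-3.141, 0.0, 3.066]
force: [1.8, 0.5, 5.9]
opening: 0.0254
grasp_force: 25.0
```

```bash
python3 ctl.py probe .53 .54 .55 .56
```

```text
t 10.17 a_meas -1.068 (q -632) c 0.522 F [1.8 0.5 5.9] grip 25
[[0.0, -0.1, -0.1, 0, 0, 0, 2], [0.0, -0.1, 0.0, 0, 0, 0, 2], [0.0, -0.2, -0.1, 0, 0, 0, 2], [0.0, -0.1, -0.1, 0, 0, 0, 2]]
```

Call:
{"api": "play_rows", "payload": {"moves": [[[0.0,-0.1,-0.1,0,0,0,2],[0.0,-0.1,0.0,0,0,0,2],[0.0,-0.2,-0.1,0,0,0,2],[0.0,-0.1,-0.1,0,0,0,2]]]}}

```text
t: 10.55
ee_pos: [0.5339, -0.0433, 0.2602]
tcp_rot: [-3.141, -0.0, 3.066]
force: [1.7, -0.1, 7.5]
opening: 0.0249
grasp_force: 25.0
```

```bash
sed -i "s/L\['s'\])\/(.1/L['s'])\/(.05/" ctl.py; python3 - <<'E'
import json
L=json.load(open('log.json'));L['s']=1.16;L['m']=L['m'][-3:];json.dump(L,open('log.json','w'))
E
python3 ctl.py 0 0.35 4 fs
```

```text
t 10.55 a_meas -1.045 (q -641) c 0.561 F [ 1.7 -0.1  7.5] grip 25
fit a -1.064 v 0.106 s 1.158 bias 0.024 res [-0.    -0.001 -0.002  0.   ]
plan c [ 0.56  0.72  0.69  0.62  0.57  0.53  0.47  0.4   0.31  0.21  0.11  0.01
 -0.04] a [-1.06 -1.03 -0.98 -0.91 -0.82 -0.73 -0.63 -0.52 -0.42 -0.32 -0.23 -0.15
 -0.08] | next a -1.004 v 0.261
[[-0.1, -0.8, -0.5, 0, 0, 0, 2], [0.0, -0.7, -0.6, 0, 0, 0, 2], [0.0, -0.3, -0.2, 0, 0, 0, 2], [0.0, 0.1, 0.1, 0, 0, 0, 2]]
```

Call:
{"api": "play_rows", "payload": {"moves": [[[-0.1,-0.8,-0.5,0,0,0,2],[0.0,-0.7,-0.6,0,0,0,2],[0.0,-0.3,-0.2,0,0,0,2],[0.0,0.1,0.1,0,0,0,2]]]}}

```text
t: 10.93
ee_pos: [0.5329, -0.0608, 0.2474]
tcp_rot: [-3.141, -0.001, 3.065]
force: [3.6, 0.4, 6.3]
opening: 0.0252
grasp_force: 25.0
```

```bash
python3 ctl.py 0 0.35 5 fs
```

```text
t 10.93 a_meas -0.987 (q -647) c 0.701 F [3.6 0.4 6.3] grip 25
fit a -0.997 v 0.275 s 1.161 bias 0.025 res [-0.     0.    -0.002 -0.002  0.001]
plan c [ 0.7   0.59  0.57  0.56  0.51  0.44  0.36  0.28  0.19  0.11  0.02 -0.06
 -0.1 ] a [-1.   -0.93 -0.85 -0.77 -0.68 -0.58 -0.48 -0.39 -0.29 -0.21 -0.14 -0.08
 -0.03] | next a -0.854 v 0.387
[[0.0, 0.5, 0.4, 0, 0, 0, 2], [0.0, 0.6, 0.4, 0, 0, 0, 2], [0.0, 0.3, 0.2, 0, 0, 0, 2], [0.0, 0.1, 0.1, 0, 0, 0, 2], [0.1, 0.0, 0.0, 0, 0, 0, 2]]
```

Residuals are 1–2 mrad, so the model fits very well.

Call:
{"api": "play_rows", "payload": {"moves": [[[0.0,0.5,0.4,0,0,0,2],[0.0,0.6,0.4,0,0,0,2],[0.0,0.3,0.2,0,0,0,2],[0.0,0.1,0.1,0,0,0,2],[0.1,0.0,0.0,0,0,0,2]]]}}

```text
t: 11.4
ee_pos: [0.534, -0.0434, 0.2601]
tcp_rot: [3.141, -0.0, 3.068]
force: [-0.0, 0.2, 6.2]
opening: 0.0256
grasp_force: 25.0
```

```bash
python3 ctl.py 0 0.3 5 fs
```

```text
t 11.40 a_meas -0.830 (q -679) c 0.576 F [-0.   0.2  6.2] grip 25
fit a -0.835 v 0.396 s 1.162 bias 0.025 res [-0.     0.    -0.002 -0.002  0.     0.   ]
plan c [ 0.58  0.48  0.45  0.42  0.36  0.3   0.23  0.17  0.1   0.05 -0.01 -0.06
 -0.08] a [-0.84 -0.75 -0.66 -0.58 -0.49 -0.41 -0.33 -0.26 -0.19 -0.13 -0.08 -0.04
 -0.01] | next a -0.664 v 0.412
[[0.0, 0.5, 0.3, 0, 0, 0, 2], [0.0, 0.4, 0.2, 0, 0, 0, 2], [0.0, 0.4, 0.2, 0, 0, 0, 2], [0.0, 0.2, 0.1, 0, 0, 0, 2], [0.0, 0.1, 0.1, 0, 0, 0, 2]]
```

Call:
{"api": "play_rows", "payload": {"moves": [[[0.0,0.5,0.3,0,0,0,2],[0.0,0.4,0.2,0,0,0,2],[0.0,0.4,0.2,0,0,0,2],[0.0,0.2,0.1,0,0,0,2],[0.0,0.1,0.1,0,0,0,2]]]}}

```text
t: 11.87
ee_pos: [0.5349, -0.0272, 0.2691]
tcp_rot: [3.141, 0.002, 3.068]
force: [4.5, 0.3, 2.7]
opening: 0.0251
grasp_force: 25.0
```

```bash
python3 ctl.py 0 0.27 6 fs
```

```text
t 11.87 a_meas -0.650 (q -662) c 0.454 F [4.5 0.3 2.7] grip 25
fit a -0.654 v 0.401 s 1.163 bias 0.027 res [-0.     0.002 -0.    -0.002 -0.001 -0.004  0.003]
plan c [ 0.45  0.41  0.36  0.3   0.23  0.17  0.11  0.06  0.   -0.05 -0.08 -0.08
 -0.07] a [-0.65 -0.57 -0.49 -0.41 -0.33 -0.26 -0.19 -0.14 -0.09 -0.05 -0.02 -0.
  0.  ] | next a -0.456 v 0.387
[[0.1, 0.2, 0.1, 0, 0, 0, 2], [0.0, 0.3, 0.1, 0, 0, 0, 2], [0.0, 0.2, 0.1, 0, 0, 0, 2], [0.0, 0.3, 0.1, 0, 0, 0, 2], [0.0, 0.3, 0.2, 0, 0, 0, 2], [0.0, 0.4, 0.1, 0, 0, 0, 2]]
```

Call:
{"api": "play_rows", "payload": {"moves": [[[0.1,0.2,0.1,0,0,0,2],[0.0,0.3,0.1,0,0,0,2],[0.0,0.2,0.1,0,0,0,2],[0.0,0.3,0.1,0,0,0,2],[0.0,0.3,0.2,0,0,0,2],[0.0,0.4,0.1,0,0,0,2]]]}}

```text
t: 12.42
ee_pos: [0.5358, -0.0113, 0.2753]
tcp_rot: [3.142, 0.001, 3.067]
force: [5.3, -0.4, 4.3]
opening: 0.0252
grasp_force: 25.0
```

```bash
python3 ctl.py 0 0.25 6 fs
```

```text
t 12.42 a_meas -0.441 (q -659) c 0.331 F [ 5.3 -0.4  4.3] grip 25
fit a -0.439 v 0.375 s 1.165 bias 0.018 res [-0.002  0.002  0.002  0.001 -0.005 -0.002  0.002]
plan c [ 0.33  0.29  0.22  0.14  0.07 -0.   -0.06 -0.1  -0.09 -0.04 -0.01  0.01
  0.  ] a [-0.44 -0.36 -0.29 -0.21 -0.15 -0.09 -0.05 -0.02 -0.    0.    0.    0.
 -0.  ] | next a -0.257 v 0.348
[[0.1, 0.2, 0.1, 0, 0, 0, 2], [0.0, 0.3, 0.0, 0, 0, 0, 2], [0.0, 0.3, 0.1, 0, 0, 0, 2], [0.0, 0.4, 0.2, 0, 0, 0, 2], [0.0, 0.5, 0.0, 0, 0, 0, 2], [0.1, 0.4, 0.1, 0, 0, 0, 2]]
```

Call:
{"api": "play_rows", "payload": {"moves": [[[0.1,0.2,0.1,0,0,0,2],[0.0,0.3,0.0,0,0,0,2],[0.0,0.3,0.1,0,0,0,2],[0.0,0.4,0.2,0,0,0,2],[0.0,0.5,0.0,0,0,0,2],[0.1,0.4,0.1,0,0,0,2]]]}}

```text
t: 12.97
ee_pos: [0.537, 0.0095, 0.2806]
tcp_rot: [-3.141, -0.0, 3.067]
force: [1.6, 0.3, 6.1]
opening: 0.0254
grasp_force: 25.0
```

```bash
python3 ctl.py 0 0.2 5 fs
```

```text
t 12.97 a_meas -0.230 (q -631) c 0.185 F [1.6 0.3 6.1] grip 25
fit a -0.223 v 0.360 s 1.167 bias 0.009 res [-0.001  0.001  0.002 -0.004 -0.001  0.004 -0.001]
plan c [ 0.19  0.03 -0.03 -0.08 -0.1  -0.09 -0.04 -0.01  0.01  0.    0.   -0.
 -0.  ] a [-0.22 -0.15 -0.09 -0.05 -0.02 -0.    0.    0.   -0.   -0.   -0.   -0.
  0.  ] | next a -0.092 v 0.254
[[0.0, 0.9, 0.2, 0, 0, 0, 2], [0.1, 0.9, 0.1, 0, 0, 0, 2], [0.0, 0.7, 0.0, 0, 0, 0, 2], [0.0, 0.4, 0.0, 0, 0, 0, 2], [0.1, 0.4, 0.0, 0, 0, 0, 2]]
```

Call:
{"api": "play_rows", "payload": {"moves": [[[0.0,0.9,0.2,0,0,0,2],[0.1,0.9,0.1,0,0,0,2],[0.0,0.7,0.0,0,0,0,2],[0.0,0.4,0.0,0,0,0,2],[0.1,0.4,0.0,0,0,0,2]]]}}

```text
t: 13.43
ee_pos: [0.539, 0.0433, 0.2829]
tcp_rot: [-3.141, -0.001, 3.068]
force: [2.5, -0.6, 4.0]
opening: 0.0252
grasp_force: 25.0
```

```bash
python3 ctl.py 0 0.2 5
```

```text
t 13.43 a_meas -0.075 (q -582) c -0.036 F [ 2.5 -0.6  4. ] grip 25
fit a -0.067 v 0.252 s 1.169 bias 0.003 res [-0.     0.002 -0.003 -0.001  0.004  0.001 -0.001]
plan c [-0.04 -0.18 -0.13 -0.05 -0.    0.01  0.01 -0.   -0.   -0.    0.    0.
  0.  ] a [-0.07 -0.02 -0.    0.    0.   -0.   -0.   -0.    0.    0.    0.    0.
 -0.  ] | next a -0.003 v 0.057
[[0.0, 0.9, -0.1, 0, 0, 0, 2], [0.1, 0.9, -0.1, 0, 0, 0, 2], [0.0, 0.3, 0.0, 0, 0, 0, 2], [0.0, -0.4, 0.0, 0, 0, 0, 2], [-0.1, -0.3, 0.1, 0, 0, 0, 2]]
```

Call:
{"api": "play_rows", "payload": {"moves": [[[0.0,0.9,-0.1,0,0,0,2],[0.1,0.9,-0.1,0,0,0,2],[0.0,0.3,0.0,0,0,0,2],[0.0,-0.4,0.0,0,0,0,2],[-0.1,-0.3,0.1,0,0,0,2]]]}}

```text
t: 13.9
ee_pos: [0.5397, 0.0562, 0.2817]
tcp_rot: [-3.141, 0.001, 3.068]
force: [6.5, -1.0, 0.8]
opening: 0.0256
grasp_force: 25.0
```

```bash
python3 ctl.py 0 0.2 5
```

```text
t 13.90 a_meas 0.012 (q -512) c -0.130 F [ 6.5 -1.   0.8] grip 25
fit a 0.017 v 0.062 s 1.172 bias -0.003 res [ 0.002 -0.003 -0.001  0.003  0.001  0.002 -0.002]
plan c [-0.13 -0.13 -0.05  0.02  0.04  0.02  0.   -0.   -0.   -0.    0.    0.
 -0.  ] a [ 0.02  0.02  0.02  0.01  0.   -0.   -0.    0.    0.    0.    0.   -0.
 -0.  ] | next a 0.016 v -0.042
[[0.0, 0.0, 0.0, 0, 0, 0, 2], [0.0, 0.0, 0.0, 0, 0, 0, 2], [0.0, -0.2, 0.0, 0, 0, 0, 2], [0.0, -0.5, 0.0, 0, 0, 0, 2], [0.0, -0.4, 0.1, 0, 0, 0, 2]]
```

Call:
{"api": "play_rows", "payload": {"moves": [[[0.0,0.0,0.0,0,0,0,2],[0.0,0.0,0.0,0,0,0,2],[0.0,-0.2,0.0,0,0,0,2],[0.0,-0.5,0.0,0,0,0,2],[0.0,-0.4,0.1,0,0,0,2]]]}}

```text
t: 14.37
ee_pos: [0.539, 0.0444, 0.2829]
tcp_rot: [-3.141, -0.0, 3.066]
force: [3.8, -0.8, 0.2]
opening: 0.0251
grasp_force: 25.0
```

```bash
python3 ctl.py 0 0.2 5
```

```text
t 14.37 a_meas 0.026 (q -496) c -0.056 F [ 3.8 -0.8  0.2] grip 25
fit a 0.029 v -0.028 s 1.170 bias -0.006 res [ 0.    -0.002  0.001 -0.001  0.003  0.003 -0.002]
plan c [-0.06 -0.05 -0.01  0.02  0.03  0.01  0.   -0.   -0.   -0.    0.    0.
 -0.  ] a [ 0.03  0.02  0.01  0.   -0.   -0.   -0.    0.    0.    0.   -0.   -0.
 -0.  ] | next a 0.012 v -0.044
[[0.0, 0.0, 0.0, 0, 0, 0, 2], [0.0, 0.0, 0.0, 0, 0, 0, 2], [0.0, -0.2, 0.0, 0, 0, 0, 2], [-0.1, -0.2, 0.0, 0, 0, 0, 2], [0.0, -0.3, 0.0, 0, 0, 0, 2]]
```

Call:
{"api": "play_rows", "payload": {"moves": [[[0.0,0.0,0.0,0,0,0,2],[0.0,0.0,0.0,0,0,0,2],[0.0,-0.2,0.0,0,0,0,2],[-0.1,-0.2,0.0,0,0,0,2],[0.0,-0.3,0.0,0,0,0,2]]]}}

```text
t: 14.83
ee_pos: [0.5387, 0.0383, 0.283]
tcp_rot: [3.141, 0.001, 3.067]
force: [5.0, -0.2, 3.0]
opening: 0.0255
grasp_force: 25.0
```

```bash
python3 ctl.py 0 0.2 5
```

```text
t 14.83 a_meas 0.015 (q -504) c -0.009 F [ 5.  -0.2  3. ] grip 25
fit a 0.021 v -0.029 s 1.170 bias -0.009 res [-0.     0.001 -0.002  0.002  0.003  0.001 -0.002]
plan c [-0.01 -0.04 -0.01  0.01  0.02  0.01  0.   -0.   -0.   -0.    0.    0.
 -0.  ] a [ 0.02  0.02  0.01  0.   -0.   -0.   -0.    0.    0.    0.   -0.   -0.
 -0.  ] | next a 0.009 v -0.032
[[0.0, 0.2, 0.0, 0, 0, 0, 2], [0.1, 0.2, 0.0, 0, 0, 0, 2], [0.0, 0.0, 0.0, 0, 0, 0, 2], [-0.1, -0.2, 0.0, 0, 0, 0, 2], [0.0, -0.2, 0.0, 0, 0, 0, 2]]
```

Call:
{"api": "play_rows", "payload": {"moves": [[[0.0,0.2,0.0,0,0,0,2],[0.1,0.2,0.0,0,0,0,2],[0.0,0.0,0.0,0,0,0,2],[-0.1,-0.2,0.0,0,0,0,2],[0.0,-0.2,0.0,0,0,0,2]]]}}

```text
t: 15.3
ee_pos: [0.5387, 0.0381, 0.2831]
tcp_rot: [-3.141, 0.001, 3.067]
force: [4.9, 0.4, 1.8]
opening: 0.0247
grasp_force: 25.0
```

```bash
python3 ctl.py 0 0.2 6
```

```text
t 15.30 a_meas 0.009 (q -515) c -0.009 F [4.9 0.4 1.8] grip 25
fit a 0.018 v -0.016 s 1.175 bias -0.011 res [ 0.    -0.002  0.001  0.003  0.002  0.002 -0.002]
plan c [-0.01 -0.05 -0.02  0.01  0.02  0.01  0.   -0.   -0.   -0.    0.    0.
 -0.  ] a [ 0.02  0.01  0.01  0.   -0.   -0.   -0.    0.    0.    0.   -0.   -0.
 -0.  ] | next a 0.006 v -0.029
[[0.0, 0.3, 0.0, 0, 0, 0, 2], [0.1, 0.2, 0.0, 0, 0, 0, 2], [0.0, 0.0, 0.0, 0, 0, 0, 2], [0.0, -0.2, 0.0, 0, 0, 0, 2], [-0.1, -0.1, 0.0, 0, 0, 0, 2], [0.0, -0.2, 0.0, 0, 0, 0, 2]]
```

Call:
{"api": "play_rows", "payload": {"moves": [[[0.0,0.3,0.0,0,0,0,2],[0.1,0.2,0.0,0,0,0,2],[0.0,0.0,0.0,0,0,0,2],[0.0,-0.2,0.0,0,0,0,2],[-0.1,-0.1,0.0,0,0,0,2],[0.0,-0.2,0.0,0,0,0,2]]]}}

```text
t: 15.85
ee_pos: [0.5387, 0.0378, 0.2831]
tcp_rot: [-3.142, 0.001, 3.067]
force: [5.0, -0.9, 2.2]
opening: 0.025
grasp_force: 25.0
```

```bash
python3 ctl.py 0 0.2 6
```

```text
t 15.85 a_meas 0.004 (q -522) c -0.009 F [ 5.  -0.9  2.2] grip 25
fit a 0.015 v -0.015 s 1.179 bias -0.014 res [-0.001  0.001  0.002  0.001  0.002  0.001 -0.001]
plan c [-0.01 -0.04 -0.02  0.01  0.02  0.01  0.   -0.   -0.   -0.    0.    0.
 -0.  ] a [ 0.02  0.01  0.01  0.   -0.   -0.   -0.    0.    0.    0.   -0.   -0.
 -0.  ] | next a 0.005 v -0.024
[[0.0, 0.2, 0.0, 0, 0, 0, 2], [0.1, 0.2, 0.0, 0, 0, 0, 2], [0.0, 0.0, 0.0, 0, 0, 0, 2], [-0.1, -0.1, 0.0, 0, 0, 0, 2], [0.0, -0.2, 0.0, 0, 0, 0, 2], [0.0, -0.1, 0.0, 0, 0, 0, 2]]
```

Call:
{"api": "play_rows", "payload": {"moves": [[[0.0,0.2,0.0,0,0,0,2],[0.1,0.2,0.0,0,0,0,2],[0.0,0.0,0.0,0,0,0,2],[-0.1,-0.1,0.0,0,0,0,2],[0.0,-0.2,0.0,0,0,0,2],[0.0,-0.1,0.0,0,0,0,2]]]}}

```text
t: 16.4
ee_pos: [0.5386, 0.0377, 0.283]
tcp_rot: [-3.141, 0.001, 3.066]
force: [4.4, -1.3, 2.4]
opening: 0.0252
grasp_force: 25.0
```

```bash
python3 ctl.py 0 0.2 6
```

```text
t 16.40 a_meas -0.001 (q -522) c -0.009 F [ 4.4 -1.3  2.4] grip 25
fit a 0.011 v -0.015 s 1.182 bias -0.014 res [-0.001  0.001  0.001  0.002  0.002  0.001 -0.002]
plan c [-0.01 -0.02 -0.01  0.    0.01  0.    0.   -0.   -0.   -0.    0.    0.
 -0.  ] a [ 0.01  0.01  0.    0.   -0.   -0.   -0.    0.    0.    0.    0.   -0.
 -0.  ] | next a 0.003 v -0.014
[[0.0, 0.1, 0.0, 0, 0, 0, 2], [0.0, 0.1, 0.0, 0, 0, 0, 2], [0.0, 0.0, 0.0, 0, 0, 0, 2], [0.0, -0.1, 0.0, 0, 0, 0, 2], [0.0, -0.1, 0.0, 0, 0, 0, 2], [0.0, -0.1, 0.0, 0, 0, 0, 2]]
```

Call:
{"api": "play_rows", "payload": {"moves": [[[0.0,0.1,0.0,0,0,0,2],[0.0,0.1,0.0,0,0,0,2],[0.0,0.0,0.0,0,0,0,2],[0.0,-0.1,0.0,0,0,0,2],[0.0,-0.1,0.0,0,0,0,2],[0.0,-0.1,0.0,0,0,0,2]]]}}

```text
t: 16.95
ee_pos: [0.5386, 0.0371, 0.2831]
tcp_rot: [3.142, 0.001, 3.067]
force: [5.1, -0.6, 1.6]
opening: 0.0253
grasp_force: 25.0
```

```bash
python3 ctl.py 0 0.2 6
```

```text
t 16.95 a_meas -0.007 (q -525) c -0.003 F [ 5.1 -0.6  1.6] grip 25
fit a 0.006 v -0.010 s 1.184 bias -0.015 res [-0.     0.     0.002  0.002  0.002  0.    -0.001]
plan c [-0.   -0.02 -0.01  0.    0.    0.    0.   -0.   -0.   -0.    0.    0.
 -0.  ] a [ 0.01  0.    0.    0.   -0.   -0.   -0.    0.    0.    0.    0.   -0.
 -0.  ] | next a 0.002 v -0.009
[[0.0, 0.1, 0.0, 0, 0, 0, 2], [0.0, 0.1, 0.0, 0, 0, 0, 2], [0.0, 0.0, 0.0, 0, 0, 0, 2], [0.0, -0.1, 0.0, 0, 0, 0, 2], [0.0, 0.0, 0.0, 0, 0, 0, 2], [0.0, -0.1, 0.0, 0, 0, 0, 2]]
```

Call:
{"api": "play_rows", "payload": {"moves": [[[0.0,0.1,0.0,0,0,0,2],[0.0,0.1,0.0,0,0,0,2],[0.0,0.0,0.0,0,0,0,2],[0.0,-0.1,0.0,0,0,0,2],[0.0,0.0,0.0,0,0,0,2],[0.0,-0.1,0.0,0,0,0,2]]]}}

```text
t: 17.5
ee_pos: [0.5386, 0.0373, 0.2831]
tcp_rot: [3.141, 0.001, 3.067]
force: [5.2, -0.9, 2.8]
opening: 0.0252
grasp_force: 25.0
```

```bash
python3 ctl.py 0 0.2 6
```

```text
t 17.50 a_meas -0.009 (q -529) c -0.003 F [ 5.2 -0.9  2.8] grip 25
fit a -0.174 v 0.007 s 0.606 bias 0.152 res [-0.012  0.013  0.013  0.003 -0.01  -0.016 -0.013]
plan c [-0.    0.27  0.09 -0.14 -0.15 -0.04  0.01  0.01  0.   -0.   -0.    0.
  0.  ] a [-0.17 -0.16 -0.1  -0.04 -0.    0.    0.   -0.   -0.    0.    0.    0.
 -0.  ] | next a -0.076 v 0.334
[[-0.1, -1.6, -0.1, 0, 0, 0, 2], [-0.1, -1.6, -0.2, 0, 0, 0, 2], [0.0, -0.3, -0.1, 0, 0, 0, 2], [0.1, 1.1, 0.2, 0, 0, 0, 2], [0.1, 1.1, 0.1, 0, 0, 0, 2], [0.0, 1.3, 0.1, 0, 0, 0, 2]]
```

The fit fell into a bad local minimum, so I won't play those rows. I'll pin s near 1.165 and refit.

```bash
python3 - <<'E'
import json
L=json.load(open('log.json'));L['s']=1.165;L['pend']=[];json.dump(L,open('log.json','w'))
s=open('ctl.py').read()
s=s.replace("(x[3]-.01)/.015]","(x[3]-.0)/.01,x[4]/.01]").replace("sim(x[0],x[1],cs,x[2]); e","sim(x[0],x[1],cs+x[4],x[2]); e").replace("A,V=sim(x[0],x[1],cs,x[2]); a","A,V=sim(x[0],x[1],cs+x[4],x[2]); co=x[4]; a")
s=s.replace(" else .02),"," else .004),").replace("L['s'],.01],x_scale=[.1,.1,.1,.01])","L['s'],.0,.0],x_scale=[.1,.1,.02,.01,.01],bounds=([-1.3,-1,1.1,-.05,-.04],[1.3,1,1.22,.05,.04]))")
s=s.replace("L['s']=float(x[2])","").replace("pc=lambda k:np.interp(","pc=lambda k:co+np.interp(").replace("bias %.3f res'%(a,v,x[2],x[3])","bias %.3f co %.3f res'%(a,v,x[2],x[3],x[4])")
s=s.replace("[-7:]","[-6:]")
open('ctl.py','w').write(s)
E
python3 ctl.py 0 .2 5
```

```text
t 17.55 a_meas -0.008 (q -529) c -0.003 F [5.1 0.3 2.3] grip 25
fit a -0.004 v -0.004 s 1.165 bias -0.006 co 0.008 res [-0.001  0.002  0.001  0.001 -0.    -0.001]
plan c [-0.    0.01  0.01 -0.01 -0.01 -0.01 -0.01 -0.01 -0.01 -0.01 -0.01 -0.01
 -0.01] a [-0. -0. -0. -0. -0.  0.  0. -0. -0. -0. -0.  0.  0.] | next a -0.003 v 0.008
[[0.0, -0.1, 0.0, 0, 0, 0, 2], [0.0, -0.1, 0.0, 0, 0, 0, 2], [0.0, 0.0, 0.0, 0, 0, 0, 2], [0.0, 0.0, 0.0, 0, 0, 0, 2], [0.0, 0.1, 0.0, 0, 0, 0, 2]]
```

Call:
{"api": "play_rows", "payload": {"moves": [[[0.0,-0.1,0.0,0,0,0,2],[0.0,-0.1,0.0,0,0,0,2],[0.0,0.0,0.0,0,0,0,2],[0.0,0.0,0.0,0,0,0,2],[0.0,0.1,0.0,0,0,0,2]]]}}

```text
t: 18.02
ee_pos: [0.5385, 0.0359, 0.2831]
tcp_rot: [-3.142, 0.001, 3.066]
force: [5.8, -0.1, 1.5]
opening: 0.0255
grasp_force: 25.0
```

```bash
python3 ctl.py 1.1 0.28 5
```

```text
t 18.02 a_meas -0.008 (q -527) c 0.004 F [ 5.8 -0.1  1.5] grip 25
fit a -0.004 v 0.006 s 1.165 bias -0.005 co 0.006 res [-0.001  0.002  0.002  0.    -0.001 -0.001]
plan c [ 0.    0.21  0.16  0.07  0.   -0.05 -0.11 -0.17 -0.24 -0.31 -0.38 -0.43
 -0.46] a [-0.    0.    0.03  0.07  0.13  0.19  0.26  0.34  0.42  0.51  0.6   0.68
  0.77] | next a 0.027 v 0.165
[[0.0, -1.2, -0.1, 0, 0, 0, 2], [-0.1, -1.2, -0.1, 0, 0, 0, 2], [0.0, -0.5, -0.1, 0, 0, 0, 2], [0.0, 0.3, 0.1, 0, 0, 0, 2], [0.0, 0.3, 0.0, 0, 0, 0, 2]]
```

Call:
{"api": "play_rows", "payload": {"moves": [[[0.0,-1.2,-0.1,0,0,0,2],[-0.1,-1.2,-0.1,0,0,0,2],[0.0,-0.5,-0.1,0,0,0,2],[0.0,0.3,0.1,0,0,0,2],[0.0,0.3,0.0,0,0,0,2]]]}}

```text
t: 18.48
ee_pos: [0.5372, 0.0132, 0.2812]
tcp_rot: [3.141, 0.0, 3.066]
force: [3.6, -0.8, 5.7]
opening: 0.0253
grasp_force: 25.0
```

```bash
python3 ctl.py 1.1 0.28 5
```

```text
t 18.48 a_meas 0.018 (q -502) c 0.158 F [ 3.6 -0.8  5.7] grip 25
fit a 0.029 v 0.174 s 1.165 bias -0.003 co 0.004 res [-0.001  0.003  0.001 -0.    -0.002  0.   ]
plan c [ 0.16  0.02 -0.02 -0.05 -0.1  -0.17 -0.23 -0.29 -0.35 -0.4  -0.44 -0.48
 -0.5 ] a [0.03 0.07 0.12 0.18 0.25 0.32 0.4  0.47 0.55 0.63 0.71 0.79 0.86] | next a 0.125 v 0.261
[[0.0, 0.8, 0.1, 0, 0, 0, 2], [0.1, 0.9, 0.1, 0, 0, 0, 2], [0.0, 0.5, 0.0, 0, 0, 0, 2], [0.0, 0.2, 0.0, 0, 0, 0, 2], [0.0, 0.2, 0.0, 0, 0, 0, 2]]
```

Call:
{"api": "play_rows", "payload": {"moves": [[[0.0,0.8,0.1,0,0,0,2],[0.1,0.9,0.1,0,0,0,2],[0.0,0.5,0.0,0,0,0,2],[0.0,0.2,0.0,0,0,0,2],[0.0,0.2,0.0,0,0,0,2]]]}}

```text
t: 18.95
ee_pos: [0.5388, 0.0409, 0.283]
tcp_rot: [3.141, 0.001, 3.069]
force: [6.5, -0.4, 2.4]
opening: 0.0253
grasp_force: 25.0
```

```bash
python3 ctl.py 1.1 0.25 5
```

```text
t 18.95 a_meas 0.124 (q -411) c -0.016 F [ 6.5 -0.4  2.4] grip 25
fit a 0.139 v 0.269 s 1.165 bias -0.003 co 0.003 res [-0.     0.001  0.    -0.001  0.001 -0.001]
plan c [-0.02 -0.1  -0.15 -0.19 -0.24 -0.29 -0.34 -0.38 -0.42 -0.45 -0.47 -0.5
 -0.5 ] a [0.14 0.2  0.26 0.33 0.39 0.46 0.53 0.6  0.67 0.73 0.8  0.86 0.91] | next a 0.260 v 0.305
[[0.1, 0.5, 0.0, 0, 0, 0, 2], [0.0, 0.5, -0.1, 0, 0, 0, 2], [0.0, 0.4, 0.0, 0, 0, 0, 2], [0.0, 0.3, 0.0, 0, 0, 0, 2], [0.1, 0.2, -0.1, 0, 0, 0, 2]]
```

Call:
{"api": "play_rows", "payload": {"moves": [[[0.1,0.5,0.0,0,0,0,2],[0.0,0.5,-0.1,0,0,0,2],[0.0,0.4,0.0,0,0,0,2],[0.0,0.3,0.0,0,0,0,2],[0.1,0.2,-0.1,0,0,0,2]]]}}

```text
t: 19.42
ee_pos: [0.5399, 0.0595, 0.281]
tcp_rot: [3.141, -0.001, 3.068]
force: [0.8, -0.4, 7.7]
opening: 0.0253
grasp_force: 25.0
```

```bash
python3 ctl.py 1.1 0.22 5
```

```text
t 19.42 a_meas 0.259 (q -324) c -0.144 F [ 0.8 -0.4  7.7] grip 25
fit a 0.276 v 0.309 s 1.165 bias -0.002 co 0.003 res [ 0.    -0.001 -0.     0.002 -0.    -0.   ]
plan c [-0.14 -0.23 -0.27 -0.31 -0.34 -0.38 -0.42 -0.44 -0.46 -0.48 -0.5  -0.51
 -0.51] a [0.28 0.34 0.41 0.47 0.54 0.6  0.66 0.72 0.78 0.83 0.88 0.93 0.97] | next a 0.407 v 0.312
[[0.0, 0.5, 0.0, 0, 0, 0, 2], [0.0, 0.5, -0.1, 0, 0, 0, 2], [0.0, 0.4, -0.1, 0, 0, 0, 2], [0.0, 0.2, -0.1, 0, 0, 0, 2], [0.1, 0.3, -0.1, 0, 0, 0, 2]]
```

Call:
{"api": "play_rows", "payload": {"moves": [[[0.0,0.5,0.0,0,0,0,2],[0.0,0.5,-0.1,0,0,0,2],[0.0,0.4,-0.1,0,0,0,2],[0.0,0.2,-0.1,0,0,0,2],[0.1,0.3,-0.1,0,0,0,2]]]}}

```text
t: 19.88
ee_pos: [0.541, 0.0779, 0.277]
tcp_rot: [3.141, -0.0, 3.067]
force: [0.8, -0.6, 3.7]
opening: 0.0248
grasp_force: 25.0
```

```bash
python3 ctl.py 1.1 0.2 4; python3 - <<'E'
from rows import *
p=pickle.load(open('p.pkl','rb')); c=robot.camera('scene')
for v in (.26,.41,.7,1.1):
    r=ren1(c,v,p); print(v,r.sum(),(r*mask(c)).sum())
E
```

```text
t 19.88 a_meas 0.406 (q -274) c -0.273 F [ 0.8 -0.6  3.7] grip 25
fit a 0.424 v 0.313 s 1.165 bias -0.002 co 0.003 res [-0.    -0.     0.002 -0.    -0.    -0.   ]
plan c [-0.27 -0.33 -0.36 -0.39 -0.42 -0.45 -0.47 -0.48 -0.5  -0.5  -0.51 -0.51
 -0.52] a [0.42 0.49 0.55 0.61 0.68 0.73 0.79 0.84 0.89 0.93 0.97 1.01 1.04] | next a 0.527 v 0.306
[[0.0, 0.3, 0.0, 0, 0, 0, 2], [0.0, 0.3, -0.1, 0, 0, 0, 2], [0.0, 0.2, -0.1, 0, 0, 0, 2], [0.0, 0.3, -0.1, 0, 0, 0, 2]]
0.26 665.8196078431373 232.8862745098039
0.41 597.1490196078431 426.3764705882353
0.7 454.58039215686273 71.99607843137255
1.1 553.1411764705882 45.501960784313724
```

Call:
{"api": "play_rows", "payload": {"moves": [[[0.0,0.3,0.0,0,0,0,2],[0.0,0.3,-0.1,0,0,0,2],[0.0,0.2,-0.1,0,0,0,2],[0.0,0.3,-0.1,0,0,0,2]]]}}

```text
t: 20.32
ee_pos: [0.5416, 0.088, 0.2738]
tcp_rot: [-3.141, 0.001, 3.066]
force: [4.7, -2.6, 1.4]
opening: 0.0251
grasp_force: 25.0
```

```bash
python3 - <<'E'
import json
L=json.load(open('log.json'));L['t']+=.05;json.dump(L,open('log.json','w'))
E
python3 ctl.py 1.1 0.2 4
```

```text
t 20.32 a_meas 0.543 (q -231) c -0.351 F [ 4.7 -2.6  1.4] grip 25
fit a 0.561 v 0.315 s 1.165 bias -0.002 co 0.003 res [-0.001  0.002 -0.     0.     0.    -0.   ]
plan c [-0.35 -0.4  -0.43 -0.45 -0.47 -0.49 -0.51 -0.51 -0.52 -0.53 -0.53 -0.54
 -0.54] a [0.56 0.63 0.69 0.75 0.81 0.86 0.91 0.96 1.   1.04 1.06 1.08 1.1 ] | next a 0.665 v 0.304
[[0.0, 0.3, -0.1, 0, 0, 0, 2], [0.1, 0.2, -0.1, 0, 0, 0, 2], [0.0, 0.3, -0.1, 0, 0, 0, 2], [0.0, 0.1, -0.1, 0, 0, 0, 2]]
```

Call:
{"api": "play_rows", "payload": {"moves": [[[0.0,0.3,-0.1,0,0,0,2],[0.1,0.2,-0.1,0,0,0,2],[0.0,0.3,-0.1,0,0,0,2],[0.0,0.1,-0.1,0,0,0,2]]]}}

```text
t: 20.7
ee_pos: [0.5421, 0.0977, 0.2697]
tcp_rot: [3.142, -0.0, 3.067]
force: [2.8, -1.0, 3.1]
opening: 0.0256
grasp_force: 25.0
```

```bash
python3 ctl.py 1.1 0.17 4
```

```text
t 20.70 a_meas 0.668 (q -205) c -0.415 F [ 2.8 -1.   3.1] grip 25
fit a 0.684 v 0.308 s 1.165 bias -0.002 co 0.004 res [ 0.    -0.001 -0.     0.001  0.002 -0.002]
plan c [-0.42 -0.47 -0.49 -0.5  -0.5  -0.51 -0.52 -0.52 -0.53 -0.52 -0.51 -0.48
 -0.47] a [0.68 0.75 0.81 0.86 0.91 0.95 0.99 1.02 1.05 1.07 1.09 1.1  1.1 ] | next a 0.782 v 0.279
[[0.0, 0.3, -0.1, 0, 0, 0, 2], [0.0, 0.3, -0.2, 0, 0, 0, 2], [0.0, 0.2, -0.1, 0, 0, 0, 2], [0.0, 0.1, 0.0, 0, 0, 0, 2]]
```

Call:
{"api": "play_rows", "payload": {"moves": [[[0.0,0.3,-0.1,0,0,0,2],[0.0,0.3,-0.2,0,0,0,2],[0.0,0.2,-0.1,0,0,0,2],[0.0,0.1,0.0,0,0,0,2]]]}}

```text
t: 21.08
ee_pos: [0.5426, 0.1063, 0.2656]
tcp_rot: [-3.141, 0.001, 3.067]
force: [4.6, -3.7, 0.9]
opening: 0.0251
grasp_force: 25.0
```

```bash
python3 ctl.py 1.1 0.13 4
```

```text
t 21.08 a_meas 0.778 (q -173) c -0.482 F [ 4.6 -3.7  0.9] grip 25
fit a 0.794 v 0.272 s 1.165 bias -0.002 co 0.003 res [-0.001  0.     0.001  0.002 -0.002  0.001]
plan c [-0.48 -0.5  -0.51 -0.51 -0.51 -0.51 -0.51 -0.51 -0.51 -0.5  -0.49 -0.48
 -0.48] a [0.79 0.85 0.9  0.94 0.98 1.01 1.04 1.06 1.08 1.09 1.1  1.1  1.1 ] | next a 0.878 v 0.231
[[0.0, 0.1, -0.1, 0, 0, 0, 2], [0.0, 0.1, 0.0, 0, 0, 0, 2], [0.0, 0.1, -0.1, 0, 0, 0, 2], [0.0, 0.1, 0.0, 0, 0, 0, 2]]
```

Call:
{"api": "play_rows", "payload": {"moves": [[[0.0,0.1,-0.1,0,0,0,2],[0.0,0.1,0.0,0,0,0,2],[0.0,0.1,-0.1,0,0,0,2],[0.0,0.1,0.0,0,0,0,2]]]}}

```text
t: 21.47
ee_pos: [0.5428, 0.1097, 0.2637]
tcp_rot: [-3.141, 0.001, 3.066]
force: [5.9, -3.6, -0.4]
opening: 0.025
grasp_force: 25.0
```

```bash
python3 ctl.py 1.07 0.08 4
```

```text
t 21.47 a_meas 0.874 (q -182) c -0.513 F [ 5.9 -3.6 -0.4] grip 25
fit a 0.887 v 0.221 s 1.165 bias -0.001 co 0.002 res [-0.001  0.001  0.002 -0.002  0.     0.   ]
plan c [-0.51 -0.53 -0.53 -0.52 -0.52 -0.51 -0.51 -0.5  -0.49 -0.49 -0.49 -0.48
 -0.48] a [0.89 0.93 0.96 0.99 1.02 1.03 1.05 1.06 1.06 1.07 1.07 1.07 1.07] | next a 0.952 v 0.168
[[0.1, 0.1, -0.1, 0, 0, 0, 2], [0.0, 0.1, 0.0, 0, 0, 0, 2], [0.0, 0.0, -0.1, 0, 0, 0, 2], [0.0, 0.0, 0.0, 0, 0, 0, 2]]
```

Call:
{"api": "play_rows", "payload": {"moves": [[[0.1,0.1,-0.1,0,0,0,2],[0.0,0.1,0.0,0,0,0,2],[0.0,0.0,-0.1,0,0,0,2],[0.0,0.0,0.0,0,0,0,2]]]}}

```text
t: 21.85
ee_pos: [0.543, 0.1127, 0.2619]
tcp_rot: [3.141, -0.0, 3.067]
force: [2.4, -2.6, 2.5]
opening: 0.0253
grasp_force: 25.0
```

```bash
python3 ctl.py 1.07 0.06 4
```

```text
t 21.85 a_meas 0.935 (q -195) c -0.528 F [ 2.4 -2.6  2.5] grip 25
fit a 0.945 v 0.139 s 1.164 bias 0.000 co -0.003 res [-0.001  0.003 -0.    -0.    -0.005  0.003]
plan c [-0.53 -0.48 -0.49 -0.5  -0.5  -0.49 -0.49 -0.49 -0.48 -0.48 -0.48 -0.48
 -0.47] a [0.95 0.97 0.99 1.01 1.03 1.04 1.05 1.06 1.07 1.07 1.07 1.07 1.07] | next a 0.985 v 0.110
[[-0.1, -0.2, 0.2, 0, 0, 0, 2], [0.0, -0.3, 0.1, 0, 0, 0, 2], [0.0, -0.1, 0.1, 0, 0, 0, 2], [0.0, 0.1, 0.0, 0, 0, 0, 2]]
```

Call:
{"api": "play_rows", "payload": {"moves": [[[-0.1,-0.2,0.2,0,0,0,2],[0.0,-0.3,0.1,0,0,0,2],[0.0,-0.1,0.1,0,0,0,2],[0.0,0.1,0.0,0,0,0,2]]]}}

```text
t: 22.23
ee_pos: [0.5426, 0.1056, 0.266]
tcp_rot: [-3.14, 0.001, 3.065]
force: [4.0, -4.5, -0.8]
opening: 0.0256
grasp_force: 25.0
```

```bash
python3 ctl.py 1.09 0.08 5
```

```text
t 22.23 a_meas 0.966 (q -206) c -0.490 F [ 4.  -4.5 -0.8] grip 25
fit a 0.973 v 0.079 s 1.163 bias 0.001 co -0.011 res [ 0.     0.001  0.002 -0.005 -0.003  0.004]
plan c [-0.49 -0.4  -0.43 -0.47 -0.49 -0.51 -0.51 -0.49 -0.47 -0.46 -0.46 -0.46
 -0.46] a [0.97 0.99 1.01 1.03 1.06 1.07 1.08 1.09 1.09 1.09 1.09 1.09 1.09] | next a 1.010 v 0.110
[[0.0, -0.5, 0.2, 0, 0, 0, 2], [0.0, -0.4, 0.2, 0, 0, 0, 2], [0.0, -0.2, 0.1, 0, 0, 0, 2], [0.0, 0.1, -0.1, 0, 0, 0, 2], [0.0, 0.2, -0.1, 0, 0, 0, 2]]
```

Call:
{"api": "play_rows", "payload": {"moves": [[[0.0,-0.5,0.2,0,0,0,2],[0.0,-0.4,0.2,0,0,0,2],[0.0,-0.2,0.1,0,0,0,2],[0.0,0.1,-0.1,0,0,0,2],[0.0,0.2,-0.1,0,0,0,2]]]}}

```text
t: 22.7
ee_pos: [0.5422, 0.0992, 0.2691]
tcp_rot: [3.141, 0.0, 3.066]
force: [3.1, -2.9, 1.5]
opening: 0.0253
grasp_force: 25.0
```

```bash
python3 ctl.py 1.1 0.08 4
```

```text
t 22.70 a_meas 1.006 (q -222) c -0.430 F [ 3.1 -2.9  1.5] grip 25
fit a 1.011 v 0.105 s 1.163 bias 0.001 co -0.012 res [ 0.001  0.003 -0.004 -0.003  0.002  0.001]
plan c [-0.43 -0.45 -0.47 -0.48 -0.48 -0.46 -0.45 -0.45 -0.45 -0.45 -0.45 -0.45
 -0.45] a [1.01 1.03 1.06 1.08 1.09 1.1  1.1  1.1  1.1  1.1  1.1  1.1  1.1 ] | next a 1.047 v 0.107
[[0.0, 0.1, 0.0, 0, 0, 0, 2], [0.0, 0.2, -0.1, 0, 0, 0, 2], [0.0, 0.1, 0.0, 0, 0, 0, 2], [0.0, 0.1, -0.1, 0, 0, 0, 2]]
```

Call:
{"api": "play_rows", "payload": {"moves": [[[0.0,0.1,0.0,0,0,0,2],[0.0,0.2,-0.1,0,0,0,2],[0.0,0.1,0.0,0,0,0,2],[0.0,0.1,-0.1,0,0,0,2]]]}}

```text
t: 23.08
ee_pos: [0.5425, 0.1041, 0.2667]
tcp_rot: [-3.141, 0.0, 3.067]
force: [3.5, -3.4, 1.4]
opening: 0.0254
grasp_force: 25.0
```

```bash
python3 ctl.py 1.1 0.05 4
```

```text
t 23.08 a_meas 1.050 (q -249) c -0.467 F [ 3.5 -3.4  1.4] grip 25
fit a 1.055 v 0.108 s 1.163 bias 0.001 co -0.011 res [ 0.004 -0.004 -0.003  0.002  0.002 -0.   ]
plan c [-0.47 -0.51 -0.51 -0.49 -0.47 -0.46 -0.46 -0.46 -0.46 -0.46 -0.46 -0.46
 -0.46] a [1.05 1.08 1.09 1.1  1.1  1.1  1.1  1.1  1.1  1.1  1.1  1.1  1.1 ] | next a 1.084 v 0.065
[[0.0, 0.2, -0.1, 0, 0, 0, 2], [0.0, 0.3, -0.2, 0, 0, 0, 2], [0.1, 0.1, 0.0, 0, 0, 0, 2], [-0.1, 0.0, 0.0, 0, 0, 0, 2]]
```

Call:
{"api": "play_rows", "payload": {"moves": [[[0.0,0.2,-0.1,0,0,0,2],[0.0,0.3,-0.2,0,0,0,2],[0.1,0.1,0.0,0,0,0,2],[-0.1,0.0,0.0,0,0,0,2]]]}}

```text
t: 23.47
ee_pos: [0.5428, 0.1101, 0.2635]
tcp_rot: [-3.141, 0.001, 3.067]
force: [5.0, -4.4, -1.3]
opening: 0.0252
grasp_force: 25.0
```

```bash
python3 ctl.py probe -.51 -.5 -.49 -.48
```

```text
t 23.47 a_meas 1.086 (q -279) c -0.513 F [ 5.  -4.4 -1.3] grip 25
[[0.0, 0.0, 0.0, 0, 0, 0, 2], [0.0, -0.2, 0.1, 0, 0, 0, 2], [0.0, -0.1, 0.0, 0, 0, 0, 2], [0.0, -0.1, 0.1, 0, 0, 0, 2]]
```

Call:
{"api": "play_rows", "payload": {"moves": [[[0.0,0.0,0.0,0,0,0,2],[0.0,-0.2,0.1,0,0,0,2],[0.0,-0.1,0.0,0,0,0,2],[0.0,-0.1,0.1,0,0,0,2]]]}}

```text
t: 23.85
ee_pos: [0.5426, 0.1058, 0.2659]
tcp_rot: [-3.141, 0.001, 3.067]
force: [3.9, -5.3, -1.0]
opening: 0.0251
grasp_force: 25.0
```

```bash
python3 ctl.py probe -.46 -.44 -.42 -.40 -.38 -.36
```

```text
t 23.85 a_meas 1.097 (q -285) c -0.482 F [ 3.9 -5.3 -1. ] grip 25
[[0.0, -0.3, 0.1, 0, 0, 0, 2], [0.0, -0.3, 0.2, 0, 0, 0, 2], [0.0, -0.2, 0.1, 0, 0, 0, 2], [0.0, -0.3, 0.1, 0, 0, 0, 2], [-0.1, -0.3, 0.1, 0, 0, 0, 2], [0.0, -0.3, 0.1, 0, 0, 0, 2]]
```

Call:
{"api": "play_rows", "payload": {"moves": [[[0.0,-0.3,0.1,0,0,0,2],[0.0,-0.3,0.2,0,0,0,2],[0.0,-0.2,0.1,0,0,0,2],[0.0,-0.3,0.1,0,0,0,2],[-0.1,-0.3,0.1,0,0,0,2],[0.0,-0.3,0.1,0,0,0,2]]]}}

```text
t: 24.4
ee_pos: [0.5417, 0.089, 0.2734]
tcp_rot: [3.141, 0.001, 3.067]
force: [2.9, -3.6, 1.2]
opening: 0.0249
grasp_force: 25.0
```

```bash
python3 ctl.py probe $(python3 -c "
import numpy as np
t=np.arange(1,21)/20;print(*np.round(-.36+.86*t*t*(3-2*t),3))")
```

```text
t 24.40 a_meas 1.102 (q -294) c -0.358 F [ 2.9 -3.6  1.2] grip 25
[[0.0, -0.1, 0.1, 0, 0, 0, 2], [0.0, -0.2, 0.1, 0, 0, 0, 2], [0.0, -0.4, 0.1, 0, 0, 0, 2], [0.0, -0.5, 0.1, 0, 0, 0, 2], [-0.1, -0.7, 0.2, 0, 0, 0, 2], [0.0, -0.7, 0.2, 0, 0, 0, 2], [-0.1, -0.9, 0.1, 0, 0, 0, 2], [0.0, -0.9, 0.1, 0, 0, 0, 2], [-0.1, -0.9, 0.0, 0, 0, 0, 2], [0.0, -1.0, 0.0, 0, 0, 0, 2], [-0.1, -0.9, -0.1, 0, 0, 0, 2], [0.0, -1.0, -0.2, 0, 0, 0, 2], [-0.1, -0.9, -0.2, 0, 0, 0, 2], [0.0, -0.8, -0.2, 0, 0, 0, 2], [-0.1, -0.7, -0.3, 0, 0, 0, 2], [0.0, -0.6, -0.3, 0, 0, 0, 2], [-0.1, -0.5, -0.2, 0, 0, 0, 2], [0.0, -0.4, -0.2, 0, 0, 0, 2], [0.0, -0.2, -0.1, 0, 0, 0, 2], [0.0, -0.1, 0.0, 0, 0, 0, 2]]
```

Landed softly: 1.102, settled. Now I'll swing the crank round to its relaxed position.

Call:
{"api": "play_rows", "payload": {"moves": [[[0.0,-0.1,0.1,0,0,0,2],[0.0,-0.2,0.1,0,0,0,2],[0.0,-0.4,0.1,0,0,0,2],[0.0,-0.5,0.1,0,0,0,2],[-0.1,-0.7,0.2,0,0,0,2],[0.0,-0.7,0.2,0,0,0,2],[-0.1,-0.9,0.1,0,0,0,2],[0.0,-0.9,0.1,0,0,0,2],[-0.1,-0.9,0.0,0,0,0,2],[0.0,-1.0,0.0,0,0,0,2],[-0.1,-0.9,-0.1,0,0,0,2],[0.0,-1.0,-0.2,0,0,0,2],[-0.1,-0.9,-0.2,0,0,0,2],[0.0,-0.8,-0.2,0,0,0,2],[-0.1,-0.7,-0.3,0,0,0,2],[0.0,-0.6,-0.3,0,0,0,2],[-0.1,-0.5,-0.2,0,0,0,2],[0.0,-0.4,-0.2,0,0,0,2],[0.0,-0.2,-0.1,0,0,0,2],[0.0,-0.1,0.0,0,0,0,2]]]}}

```text
t: 26.12
ee_pos: [0.5344, -0.0353, 0.265]
tcp_rot: [3.142, 0.001, 3.066]
force: [3.5, -3.3, 2.4]
opening: 0.0252
grasp_force: 25.0
```

```bash
python3 ctl.py probe $(python3 -c "
import numpy as np
t=np.arange(1,19)/18;print(*np.round(.5+.6*t*t*(3-2*t),3))")
```

```text
t 26.12 a_meas 1.115 (q -299) c 0.499 F [ 3.5 -3.3  2.4] grip 25
[[0.0, -0.1, -0.1, 0, 0, 0, 2], [0.0, -0.2, -0.1, 0, 0, 0, 2], [0.0, -0.3, -0.2, 0, 0, 0, 2], [0.0, -0.4, -0.2, 0, 0, 0, 2], [-0.1, -0.5, -0.3, 0, 0, 0, 2], [0.0, -0.5, -0.4, 0, 0, 0, 2], [0.0, -0.5, -0.5, 0, 0, 0, 2], [-0.1, -0.5, -0.4, 0, 0, 0, 2], [0.0, -0.6, -0.6, 0, 0, 0, 2], [0.0, -0.5, -0.5, 0, 0, 0, 2], [-0.1, -0.4, -0.6, 0, 0, 0, 2], [0.0, -0.5, -0.5, 0, 0, 0, 2], [0.0, -0.3, -0.5, 0, 0, 0, 2], [0.0, -0.3, -0.5, 0, 0, 0, 2], [0.0, -0.3, -0.4, 0, 0, 0, 2], [0.0, -0.1, -0.3, 0, 0, 0, 2], [0.0, -0.1, -0.2, 0, 0, 0, 2], [-0.1, -0.1, -0.1, 0, 0, 0, 2]]
```

Call:
{"api": "play_rows", "payload": {"moves": [[[0.0,-0.1,-0.1,0,0,0,2],[0.0,-0.2,-0.1,0,0,0,2],[0.0,-0.3,-0.2,0,0,0,2],[0.0,-0.4,-0.2,0,0,0,2],[-0.1,-0.5,-0.3,0,0,0,2],[0.0,-0.5,-0.4,0,0,0,2],[0.0,-0.5,-0.5,0,0,0,2],[-0.1,-0.5,-0.4,0,0,0,2],[0.0,-0.6,-0.6,0,0,0,2],[0.0,-0.5,-0.5,0,0,0,2],[-0.1,-0.4,-0.6,0,0,0,2],[0.0,-0.5,-0.5,0,0,0,2],[0.0,-0.3,-0.5,0,0,0,2],[0.0,-0.3,-0.5,0,0,0,2],[0.0,-0.3,-0.4,0,0,0,2],[0.0,-0.1,-0.3,0,0,0,2],[0.0,-0.1,-0.2,0,0,0,2],[-0.1,-0.1,-0.1,0,0,0,2]]]}}

```text
t: 27.67
ee_pos: [0.5308, -0.0978, 0.2003]
tcp_rot: [-3.141, 0.001, 3.066]
force: [6.6, -5.0, 2.3]
opening: 0.0248
grasp_force: 25.0
```

```bash
python3 ctl.py probe 1.1 | head -1; python3 -c "
from workcell import robot; s=robot.get_state(); print(s['ee_pos'],s['ft_torque'],s['joint_pos'])"
```

```text
t 27.67 a_meas 1.116 (q -300) c 1.103 F [ 6.6 -5.   2.3] grip 25
[ 0.53084014 -0.09779746  0.2003027 ] [-1.11723239 -1.00477094  0.0979002 ] [-0.33367627  0.07703664  0.4948271   1.73058968 -0.03710723  1.34161123
  1.66340331]
```

Call:
{"api": "play_rows", "payload": {"moves": [[[0.1,-0.1,0,0,0,0,2.4],[0,0,0,0,0,0,2.8],[0,0,0,0,0,0,3.4],[0,0,0,0,0,0,4.5],[0,0,0,0,0,0,6],[0,0,0,0,0,0,7],[0,0,0,0,0,0,7],[0,0,0,0,0,0,7],[0,0,0,0,0,0,7],[0,0,0,0,0,0,7]]]}}

```text
t: 28.55
ee_pos: [0.5312, -0.0977, 0.201]
tcp_rot: [3.141, 0.0, 3.067]
force: [-0.9, -0.4, 0.2]
opening: 0.0682
grasp_force: 0.0
```

```bash
python3 - <<'E'
from est2 import *
s=robot.get_state(); print(s['t'],s['ee_pos'],s['force'],s['opening'])
c=wsnap('w9.png'); q=robot.camera('scene'); print(fit1(q,pickle.load(open('p.pkl','rb'))))
o=np.hstack([cv2.resize(c['pixels'],(400,300)),cv2.resize(q['pixels'],(400,300))]); cv2.imwrite('pics/f.png',o[:,:,::-1])
E
```

```text
28.55 [ 0.5312084  -0.09768862  0.20101563] [-0.88865541 -0.42992868  0.19800942] 0.06817661492709294
(np.float64(1.115827681239144), np.float64(-299.7372549019608))
```

View pics/f.png

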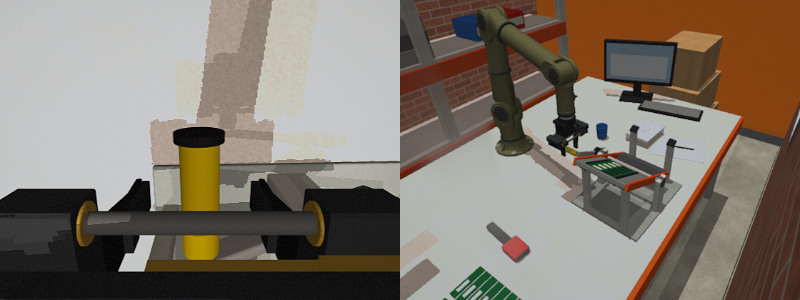

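The frame lies on the right buffers, and the grip stands free between the open fingers (wrist view, about (200,200)). The pen cup, box and scanner are unmoved. I'll retract straight up.

Call:
{"api": "play_rows", "payload": {"moves": [[[0,0,0.5,0,0,0,7],[0,0,1,0,0,0,7],[0,0,1.5,0,0,0,7],[0,0,1.5,0,0,0,7],[0,0,1.5,0,0,0,7],[0,0,1.5,0,0,0,7],[0,0,1.5,0,0,0,7],[0,0,1.5,0,0,0,7],[0,0,1.5,0,0,0,7],[0,0,1,0,0,0,7],[-1,0,1,0,0,0,7],[-1,0,0.5,0,0,0,7],[0,0,0,0,0,0,7],[0,0,0,0,0,0,7],[0,0,0,0,0,0,7],[0,0,0,0,0,0,7],[0,0,0,0,0,0,7],[0,0,0,0,0,0,7]]]}}

```text
t: 30.15
ee_pos: [0.5112, -0.0977, 0.3454]
tcp_rot: [-3.141, -0.001, 3.067]
force: [-0.0, -0.6, 0.0]
opening: 0.07
grasp_force: 0.0
```

```bash
python3 - <<'E'
from est2 import *
print(fit1(robot.camera('scene'),pickle.load(open('p.pkl','rb')))); s=robot.get_state(); print(s['t'],s['ee_pos'],s['force'])
print(robot.close_job())
E
```

```text
(np.float64(1.1129994882386287), np.float64(-297.10980392156864))
30.2 [ 0.51121124 -0.09769087  0.34554051] [ 0.24278227  0.14091762 -0.5166224 ]
the job is handed in; nothing more can be done
None
```

The frame is turned over: held upright about 4 s, then set down on the right buffers at under about 0.1 rad/s, with the crank released in its relaxed position and the job handed in at 30.2 s; no verdict came back.

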